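# Return the sharpened hole punches to their blocks

### The arm

A 7-joint arm with a two-finger parallel gripper is mounted at the origin on a cart in front of the work surface, level with it; the furniture and walls round the work are solid. World frame = base frame: x ahead of the robot, y to its left, z up, the work surface at z = 0. Lengths are in m, angles in rad, forces in N, time in s.
With the tool pointing down it reaches from about 0.425 to 0.95 m from the base axis. Payload 4.7 kg.
Tool frame: the origin (TCP) lies midway between the tips of the shut fingers; the grasp point (between the pads) lies 19 mm behind it (env.hold_point_z is the distance from the TCP to the grasp point, in m); z points along the fingers, x is the direction in which the jaws open and shut, and the axes are right-handed (so a half turn about z gives the same grasp; the last joint's range is limited). The gripper opens to 85 mm and grips with 20 to 120 N. Pads are 22 mm wide; open, the fingers measure 114 mm over their backs; the gripper's body (76 mm by 85 mm) begins 54 mm behind the grasp point. The pads swing forward as they close: fully open they stand 13 mm farther back than shut.
Start: joints at [-0.029, 0.469, -0.049, 1.532, 0.024, 1.141, -0.082], TCP at [0.675, 0, 0.231] pointing down, gripper open.
Joint ranges: [-2.59, 2.59], [-0.33, 1.99], [-1.39, 1.29], [0.1, 2.45], [-1.04, 4.18], [0.21, 1.99], [-2.66, 2.66]. Speed limits (rad/s): [2.57, 2.57, 3.14, 3.14, 3.14, 3.14, 3.14].

### API

Orientations are given as a 3x3 rotation matrix whose columns are the frame's x, y, z axes.
In Python, from workcell import env gives the robot as it stands. The module is installed in compiled form; this text tells all that it offers.
- The arm moves only by the shell command python3 -m pendant 'ROWS' [OPENING] [FORCE]. ROWS is JSON, a list that holds one entry, the list of rows, each a list of 6 numbers: the shift along the world's x, y, z in cm, then the turn, a rotation vector about the world's x, y, z in degrees. In form: [[[tx, ty, tz, rx, ry, rz], ...]]. A call has 1 to 12 rows; each row shifts and turns the commanded pose from where the row before left it; what a row does not reach is not made up. A row lasts 1/12 s, in which the tool goes at most 41.7 mm and 7.16 degrees, less where a joint would pass 70% of its speed; a pose out of reach is approached as far as the arm can. A call with a gripper value outside its range is refused whole. OPENING is the finger opening in cm, from 0 to 8.54, set as the call begins (- or left out, the last holds). The fingers move at their own pace and stop on an object; FORCE is the grip in N (left out, the last holds). Time passes only in rows, so rows that do not move let the fingers close. It gives the time, the measured TCP pose, the force and the opening at its end, in the units of the state.
- env.observe(): the state, without advancing time (a new reading comes with each control period).
- env.grab_frame(name): name is "scene" or "side" or "wrist"; returns a dict with "image" (384x512x3 uint8, red, green, blue), "fx", "fy", "cx", "cy" (pixels), "rvec" (rotation vector, rad) and "tvec" (3), from world to camera coordinates, as OpenCV has them; the wrist camera has in their place "mount" (4x4, takes a point from camera to tool coordinates, whose origin is the TCP and whose axes are the tool frame's). Camera axes: x right, y down, z forward; pixel columns grow to the right and rows downward; lengths in m; the calibration is good to about 2 mm. The wrist camera is an equidistant fisheye: a pixel r from the principal point sees the ray r / f radians off the axis. A picture is of the moment at which its call begins: read the wrist's pose just before it. There is no depth.
- env.hand_in(): hands the job in, once; it reports no verdict.
The state is a dict: "clock": time; "qpos": joint angles; "joint_velocities": joint speeds; "joint_torque": joint torques, N m; "position": TCP position; "ee_rot": TCP orientation; "ft_force": force on the tool from outside, world axes, zero at the start; "moment": the same for the moment, N m; "gripper_width": finger opening in m.
Only numpy, scipy, OpenCV 4.12 (cv2) and the standard library are available. Lean on these libraries where they do the work, as an engineer would, in place of code of your own. Each camera call takes 0.05 s, during which the arm holds its last target.

### The job

The four leather hole punches are back from sharpening and stand in the plywood carrying rack in any old order. Put each one into the wooden block in the aluminium tray that is bored for it (thickest punch to the widest bore, and so on down), upright and fully home with its guard flange flat on the block. Let none of them fall over, and leave the jar and the pebble between the racks where they are.

Things in the scene. Friction and masses are not known exactly. Their poses are not given: they have to be found in the camera images.
- punch_small_grip (a point): Small steel punch (0.1 to 0.5 kg), upright in a well of the plywood rack (4 wells 72 mm apart, deck 48 mm high, end cheeks 62). From the bottom: tapered nose 30 mm long, 6 mm wide at tip, 12 at root; guard flange 54 wide, 6 thick, on the deck; round shank 14 wide, 50 long; head 18 wide, 8 high. Point: on the axis in the shank, 28 above the flange's top, 30 below the punch's top. z: axis, up; y: along the row at the start.
- socket_small_mouth (a point): Block for the small punch: centre of its bore at the top face, 48 mm above the bench. Fixed beech block 68 x 68 x 45 mm, one bore 17 mm wide, 37 deep; the 4 blocks stand in any order, 72 mm apart, in an aluminium tray. z up, y along the row. With the punch home (2.5 mm play round the nose) its shank point is 34 mm above this point.
- punch_medium_grip (a point): Medium steel punch (0.1 to 0.5 kg), upright in a well of the plywood rack (4 wells 72 mm apart, deck 48 mm high, end cheeks 62). From the bottom: tapered nose 30 mm long, 11 mm wide at tip, 20 at root; guard flange 54 wide, 6 thick, on the deck; round shank 20 wide, 50 long; head 25 wide, 8 high. Point: on the axis in the shank, 28 above the flange's top, 30 below the punch's top. z: axis, up; y: along the row at the start.
- socket_medium_mouth (a point): Block for the medium punch: centre of its bore at the top face, 48 mm above the bench. Fixed beech block 68 x 68 x 45 mm, one bore 25 mm wide, 37 deep; the 4 blocks stand in any order, 72 mm apart, in an aluminium tray. z up, y along the row. With the punch home (2.5 mm play round the nose) its shank point is 34 mm above this point.
- punch_large_grip (a point): Large steel punch (0.1 to 0.5 kg), upright in a well of the plywood rack (4 wells 72 mm apart, deck 48 mm high, end cheeks 62). From the bottom: tapered nose 30 mm long, 17 mm wide at tip, 28 at root; guard flange 54 wide, 6 thick, on the deck; round shank 26 wide, 50 long; head 31 wide, 8 high. Point: on the axis in the shank, 28 above the flange's top, 30 below the punch's top. z: axis, up; y: along the row at the start.
- socket_large_mouth (a point): Block for the large punch: centre of its bore at the top face, 48 mm above the bench. Fixed beech block 68 x 68 x 45 mm, one bore 33 mm wide, 37 deep; the 4 blocks stand in any order, 72 mm apart, in an aluminium tray. z up, y along the row. With the punch home (2.5 mm play round the nose) its shank point is 34 mm above this point.
- punch_largest_grip (a point): Largest steel punch (0.1 to 0.5 kg), upright in a well of the plywood rack (4 wells 72 mm apart, deck 48 mm high, end cheeks 62). From the bottom: tapered nose 30 mm long, 24 mm wide at tip, 36 at root; guard flange 54 wide, 6 thick, on the deck; round shank 34 wide, 50 long; head 39 wide, 8 high. Point: on the axis in the shank, 28 above the flange's top, 30 below the punch's top. z: axis, up; y: along the row at the start.
- socket_largest_mouth (a point): Block for the largest punch: centre of its bore at the top face, 48 mm above the bench. Fixed beech block 68 x 68 x 45 mm, one bore 41 mm wide, 37 deep; the 4 blocks stand in any order, 72 mm apart, in an aluminium tray. z up, y along the row. With the punch home (2.5 mm play round the nose) its shank point is 34 mm above this point.
- jar_center (a point): Bystander: loose screw jar with a white lid and yellow label, 46 mm wide, 78 mm high, standing upright between rack and tray. This point is its centre, half-way up.
- pebble_center (a point): Bystander: loose grey-brown oval pebble used as a weight, 38 x 52 x 27 mm, lying behind the jar. This point is its centre, half-way up.
Not all that is in view belongs to the job. Leave any blue, green or purple look-alike of the part that bears punch_large_grip alone.

How it is judged:
By the outcome, as a careful person would: the job done as asked, in the order asked, and still so for the second after the job is handed in, with the robot touching nothing.
It also fails if it takes over 102 s, if anything falls off the work surface, if the arm or the gripper's body presses on something with over 40 N, if the wrist force passes 120 N, or if a joint passes its speed limit or range.

## Working session

There is one attempt and no reset: what is moved stays moved. The work goes in short steps, Python scripts to look and compute and a shell command to move; the robot and the scene stay as the last step left them, time stands still between calls to the robot, and variables do not carry over. Pictures are saved under pics/ and viewed, and the job is handed in when it is done.

```bash
mkdir -p pics; python3 - <<'E'
from workcell import env
import cv2,numpy as np
s=env.observe()
print(s['clock'],s['position'],s['ee_rot'],s['gripper_width'],s['ft_force'],env.hold_point_z)
for n in ['scene','side','wrist']:
    f=env.grab_frame(n)
    cv2.imwrite(f'pics/{n}0.png',cv2.resize(f['image'][:,:,::-1],(768,576),interpolation=cv2.INTER_CUBIC))
    np.savez(f'{n}0.npz',**f)
    print(n,f['fx'],f['fy'],f['cx'],f['cy'],f.get('rvec'),f.get('tvec'),f.get('mount'))
E
```

```text
0.0 [ 6.74425323e-01 -8.09044254e-06  2.30247021e-01] [[ 9.99998082e-01 -1.20004174e-05 -1.95853679e-03]
 [-1.21947267e-05 -9.99999995e-01 -9.91995377e-05]
 [-1.95853559e-03  9.92232312e-05 -9.99998077e-01]] 0.08538111622031792 [ 0.01434179  0.17806232 -0.22179098] 0.0187
scene 373.3790851901399 373.3790851901399 252.9058547249579 193.9617068151828 [ 2.33005557 -0.76484048  0.30995464] [-0.3972949   0.26875166  0.9443787 ] None
side 448.101850548525 448.101850548525 258.0359822851502 181.9504212731273 [ 0.51641747 -2.68772001  1.20071285] [0.48545112 0.17734829 1.08488642] None
wrist 297.3186396354542 297.3186396354542 253.96458970492327 188.3744035524397 None None [[ 9.99999706e-01  5.95290205e-04  4.83683473e-04  2.15279667e-04]
 [-7.10749089e-04  9.56248905e-01  2.92553459e-01 -7.43661735e-02]
 [-2.88367583e-04 -2.92553717e-01  9.56249047e-01 -1.42445128e-01]
 [ 0.00000000e+00  0.00000000e+00  0.00000000e+00  1.00000000e+00]]
```

View pics/scene0.png

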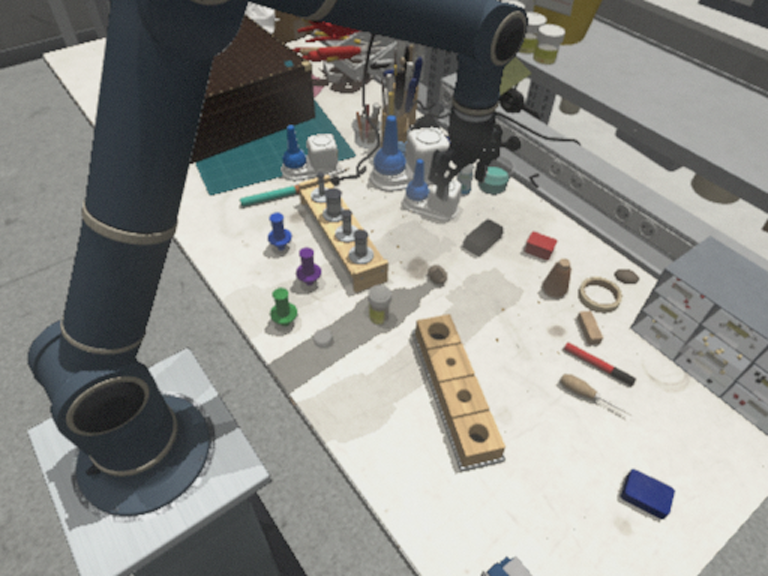

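View pics/side0.png

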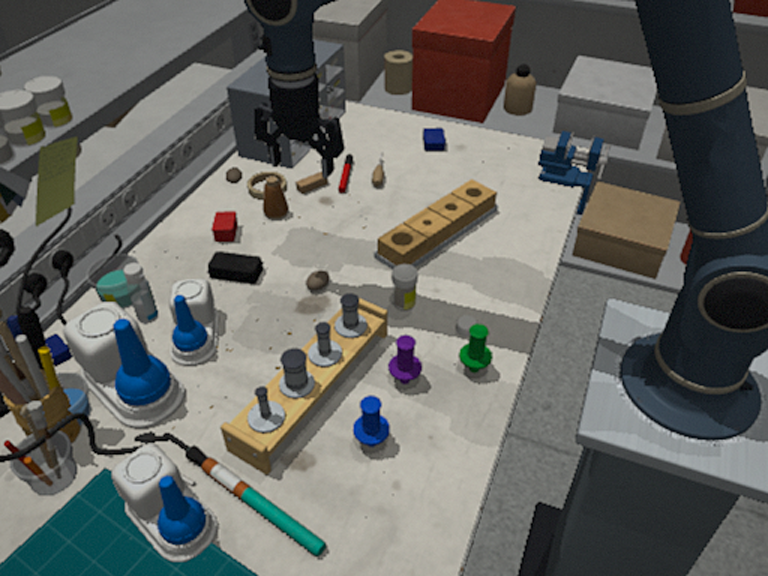

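View pics/wrist0.png

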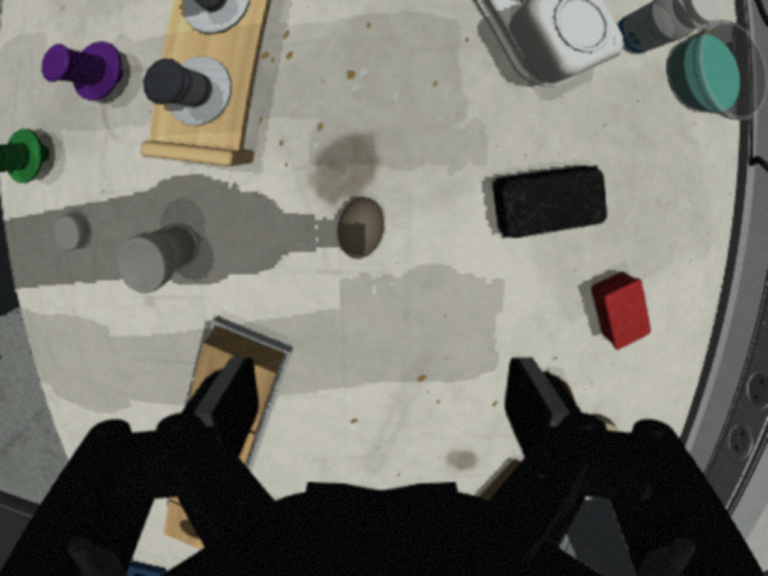

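```bash
python3 - <<'E'
import cv2,numpy as np
a=np.load('scene0.npz')['image'];b=np.load('side0.npz')['image']
def crop(im,x0,y0,x1,y1,s,n):
    c=cv2.resize(im[y0:y1,x0:x1,::-1],None,fx=s,fy=s,interpolation=cv2.INTER_CUBIC);cv2.imwrite(n,c)
crop(a,190,105,270,205,6,'pics/sc_rack.png')
crop(a,265,200,345,315,5,'pics/sc_tray.png')
crop(b,140,180,270,320,4,'pics/si_rack.png')
crop(b,240,110,340,185,6,'pics/si_tray.png')
E
```

```text
(no output)
```

View pics/sc_rack.png

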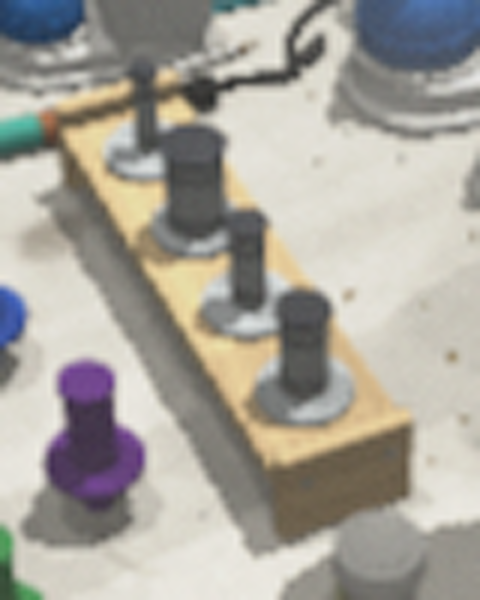

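View pics/sc_tray.png

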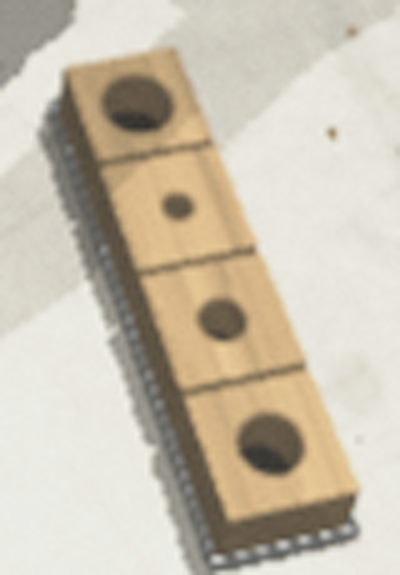

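View pics/si_rack.png

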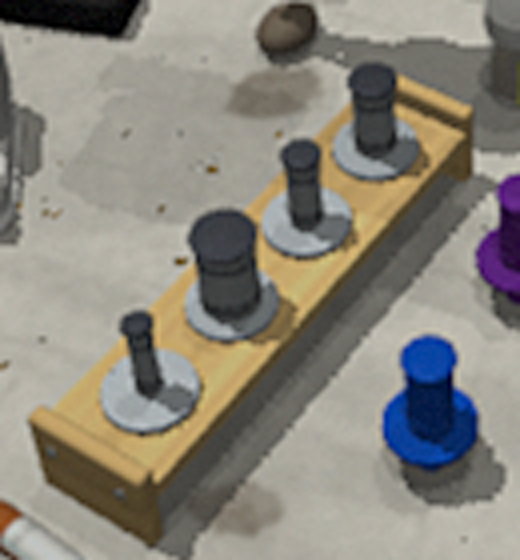

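View pics/si_tray.png

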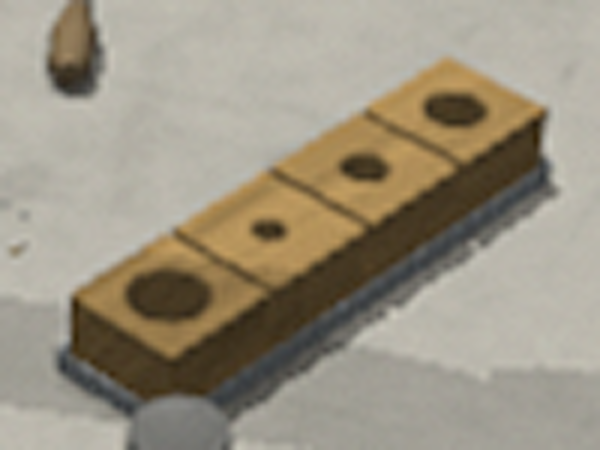

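```bash
cat > h.py <<'E'
import cv2,numpy as np
def ray(f,px):
    K=np.array([[f['fx'],0,f['cx']],[0,f['fy'],f['cy']],[0,0,1.]])
    R=cv2.Rodrigues(np.array(f['rvec'],float))[0];t=np.array(f['tvec'],float)
    d=R.T@np.linalg.inv(K)@np.array([px[0],px[1],1.]);o=-R.T@t
    return o,d
def onz(f,px,z):
    o,d=ray(f,px);return o+d*(z-o[2])/d[2]
def tri(f,p,g,q):
    o1,d1=ray(f,p);o2,d2=ray(g,q)
    A=np.stack([d1,-d2],1);s=np.linalg.lstsq(A,o2-o1,rcond=None)[0]
    a,b=o1+s[0]*d1,o2+s[1]*d2
    return (a+b)/2,np.linalg.norm(a-b)
def un(c,off,s): return ((c[0]+.5)/s-.5+off[0],(c[1]+.5)/s-.5+off[1])
def wproj(f,s,P):
    M=np.array(f['mount']);T=np.eye(4);T[:3,:3]=s['ee_rot'];T[:3,3]=s['position']
    p=np.linalg.inv(T@M)@np.r_[P,1];r=np.hypot(p[0],p[1]);th=np.arctan2(r,p[2])
    return f['cx']+f['fx']*th*p[0]/r,f['cy']+f['fx']*th*p[1]/r
def wonz(f,s,px,z):
    M=np.array(f['mount']);T=np.eye(4);T[:3,:3]=s['ee_rot'];T[:3,3]=s['position'];G=T@M
    u=np.array([px[0]-f['cx'],px[1]-f['cy']]);r=np.linalg.norm(u);th=r/f['fx']
    d=np.r_[np.sin(th)*u/max(r,1e-9),np.cos(th)];d=G[:3,:3]@d;o=G[:3,3]
    return o+d*(z-o[2])/d[2]
E
python3 - <<'E'
from h import *
a=np.load('scene0.npz',allow_pickle=True);b=np.load('side0.npz',allow_pickle=True)
S=[(138,103),(178,206),(222,319),(270,443)];D=[(168,293),(268,230),(364,167),(455,109)]
def fit(P,k):
    P=np.array(P);c=P.mean(0);u=np.linalg.svd(P-c)[2][0];u*=np.sign(u[1])
    print('dir',u,'yaw(y-axis) deg',np.degrees(np.arctan2(-u[0],u[1])))
    for i in range(4): print(c+u*.072*(1.5-i)*k)
P=[]
for n,p,q in zip(['largest','small','medium','large'],S,D):
    p=un(p,(265,200),5);q=un(q,(240,110),6)
    x,y=onz(a,p,.048),onz(b,q,.048);t,e=tri(a,p,b,q);P.append(((x+y)/2)[:2]);print(n,x.round(4),y.round(4),t.round(4),e.round(4))
fit(P,1)
S=[(143,66),(195,141),(249,221),(306,303)];D=[(137,323),(222,236),(301,152),(373,78)]
P=[]
for n,p,q in zip(['small','largest','medium','large'],S,D):
    p=un(p,(190,105),6);q=un(q,(140,180),4)
    x,y=onz(a,p,.112),onz(b,q,.112);t,e=tri(a,p,b,q);P.append(((x+y)/2)[:2]);print(n,x.round(4),y.round(4),t.round(4),e.round(4))
fit(P,1)
# jar: side (404,272)/1.5 lid ; pebble
for z,p in((.078,(403/1.5,271/1.5)),(.0135,(318/1.5,281/1.5))): print(onz(b,p,z))
for z,p in((.078,(380/1.5,294/1.5)),(.0135,(437/1.5,273/1.5))): print(onz(a,p,z))
E
```

```text
largest [ 0.5409 -0.1249  0.048 ] [ 0.5414 -0.121   0.048 ] [ 0.5423 -0.1237  0.0456] 0.0001
small [ 0.5129 -0.1909  0.048 ] [ 0.5132 -0.1854  0.048 ] [ 0.5146 -0.1895  0.0447] 0.0001
medium [ 0.4848 -0.2572  0.048 ] [ 0.4853 -0.2528  0.048 ] [ 0.4862 -0.2562  0.0454] 0.0001
large [ 0.4566 -0.3233  0.048 ] [ 0.4568 -0.3189  0.048 ] [ 0.4577 -0.3226  0.0455] 0.0001
dir [0.39140913 0.92021676] yaw(y-axis) deg -23.04220831632256
[ 0.54126499 -0.12241835]
[ 0.51308354 -0.18867396]
[ 0.48490208 -0.25492957]
[ 0.45672062 -0.32118518]
small [0.5768 0.3357 0.112 ] [0.575  0.3415 0.112 ] [0.5779 0.339  0.1087] 0.002
largest [0.5641 0.2636 0.112 ] [0.5618 0.2722 0.112 ] [0.5656 0.2681 0.1072] 0.0027
medium [0.5507 0.1923 0.112 ] [0.5493 0.1995 0.112 ] [0.5522 0.1958 0.1081] 0.0018
large [0.5387 0.1237 0.112 ] [0.536  0.1288 0.112 ] [0.5387 0.1256 0.1093] 0.0028
dir [0.17868951 0.98390551] yaw(y-axis) deg -10.29343684482587
[0.57584712 0.33843162]
[0.56298147 0.26759042]
[0.55011583 0.19674922]
[0.53725018 0.12590803]
[ 0.4930877  -0.00070289  0.078     ]
[0.65401685 0.01566756 0.0135    ]
[ 0.48969639 -0.00792845  0.078     ]
[0.65893736 0.01136092 0.0135    ]
```

```bash
python3 -m pendant '[[[-1.1,2,0,0,0,-1],[-1.1,2,0,0,0,-1],[-1.1,2,0,0,0,-1],[-1.1,2,0,0,0,-1],[-1.1,2,0,0,0,-1],[-1.1,2,0,0,0,-1],[-1.1,2,0,0,0,-1],[-1.1,2,0,0,0,-1],[-1.1,2,0,0,0,-1],[-1.1,2,0,0,0,-1],[0,0,0,0,0,-0.3],[0,0,0,0,0,0]]]' 8.5 40
python3 - <<'E'
from h import *
from workcell import env
s=env.observe();f=env.grab_frame('wrist');np.savez('w1.npz',**f);np.savez('s1.npz',**s)
im=cv2.resize(f['image'][:,:,::-1],(768,576),interpolation=cv2.INTER_CUBIC)
for P in [(.5758,.3384),(.563,.2676),(.5501,.1967),(.5373,.1259)]:
    for z in(.112,.054):
        u=wproj(f,s,(*P,z));print(np.round(u,1));cv2.circle(im,tuple(int(v*1.5) for v in u),3,(0,0,255),-1)
cv2.imwrite('pics/w1.png',im)
E
```

```text
clock: 1.15
position: [0.5642, 0.2014, 0.2312]
ee_rot: [[0.984, -0.175, -0.0], [-0.175, -0.984, 0.0], [-0.0, -0.0, -1.0]]
ft_force: [-0.4, -0.5, -0.1]
gripper_width: 0.0851
[239.1  30.6]
[241.8  42.8]
[239. 111.]
[241.7 109. ]
[239.5 190. ]
[241.9 174.4]
[240.5 257.8]
[242.5 233.2]
```

View pics/w1.png

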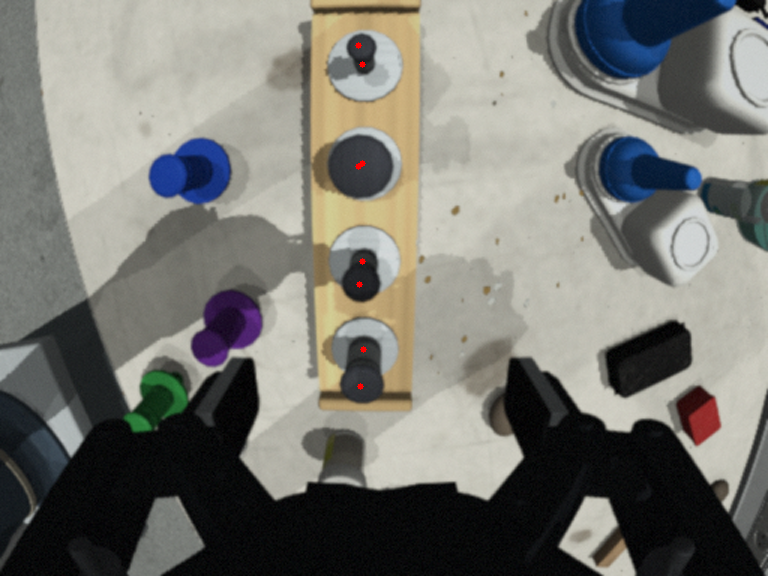

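```bash
python3 - <<'E'
from h import *
f=np.load('w1.npz');s=np.load('s1.npz')
im=f['image'];hsv=cv2.cvtColor(im,cv2.COLOR_RGB2HSV)
# flange+steel mask: low saturation inside deck columns
roi=np.zeros(im.shape[:2],np.uint8);roi[10:262,212:276]=1
m=((hsv[...,1]<60)&(roi>0)).astype(np.uint8)
cs=cv2.findContours(m,cv2.RETR_EXTERNAL,cv2.CHAIN_APPROX_NONE)[0]
for c in cs:
    if cv2.contourArea(c)>300:
        h=cv2.convexHull(c)
        print('contour',cv2.fitEllipse(c),cv2.boundingRect(c))
for n,h,g in [('small',(362,48),(365.5,66)),('largest',(360.5,166.5),(365.5,164)),('medium',(361,283),(364.5,260)),('large',(362,383),(365,350))]:
    q=lambda p:((p[0]+.5)/1.5-.5,(p[1]+.5)/1.5-.5)
    print(n,wonz(f,s,q(h),.112).round(4),wonz(f,s,q(g),.054).round(4))
cv2.imwrite('pics/w1c.png',cv2.resize(im[0:275,190:300,::-1],None,fx=2.1*2.1/2.1,fy=2.1,interpolation=cv2.INTER_CUBIC))
cv2.imwrite('pics/w1d.png',cv2.resize(im[70:270,190:300,::-1],None,fx=3,fy=3,interpolation=cv2.INTER_CUBIC))
E
```

```text
contour ((242.5171356201172, 235.8625946044922), (42.884254455566406, 51.89606475830078), 6.614813327789307) (221, 212, 45, 50)
contour ((242.52374267578125, 173.8176727294922), (46.9409065246582, 47.99214172363281), 0.41394758224487305) (219, 150, 48, 50)
contour ((242.7897186279297, 108.55106353759766), (48.68083953857422, 49.0565299987793), 144.35865783691406) (218, 84, 50, 50)
contour ((242.9890899658203, 43.34895324707031), (47.3056640625, 49.92918014526367), 82.24910736083984) (218, 20, 51, 48)
small [0.5774 0.3369 0.112 ] [0.5774 0.3369 0.054 ]
largest [0.564  0.2675 0.112 ] [0.5649 0.2671 0.054 ]
medium [0.5513 0.1979 0.112 ] [0.5514 0.1979 0.054 ]
large [0.5386 0.1289 0.112 ] [0.5381 0.1258 0.054 ]
```

View pics/w1d.png

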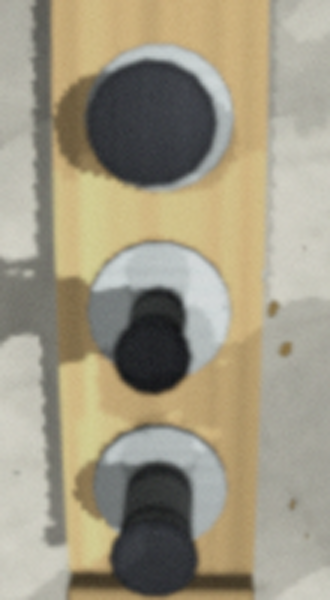

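```bash
python3 -m pendant '[[[0,2.2,0,0,0,0],[0,2.2,0,0,0,0],[0,2.2,0,0,0,0],[0,0,-2.8,0,0,0],[0,0,-2.8,0,0,0],[0,0,-2.8,0,0,0],[0,0,-2.8,0,0,0],[0,0,-2.8,0,0,0],[0,0,-1.4,0,0,0],[0,0,-1.4,0,0,0],[0,0,0,0,0,0],[0,0,0,0,0,0]]]' 8.5 60
python3 - <<'E'
from h import *
from workcell import env
s=env.observe();print(s['position'])
f=env.grab_frame('wrist')
cv2.imwrite('pics/w2.png',cv2.resize(f['image'][:,:,::-1],(768,576)))
E
```

```text
clock: 2.2
position: [0.5655, 0.2643, 0.0627]
ee_rot: [[0.984, -0.181, -0.001], [-0.181, -0.984, -0.001], [-0.001, 0.002, -1.0]]
ft_force: [0.4, 0.1, 1.2]
gripper_width: 0.0851
[0.56554825 0.26431145 0.06266754]
```

View pics/w2.png

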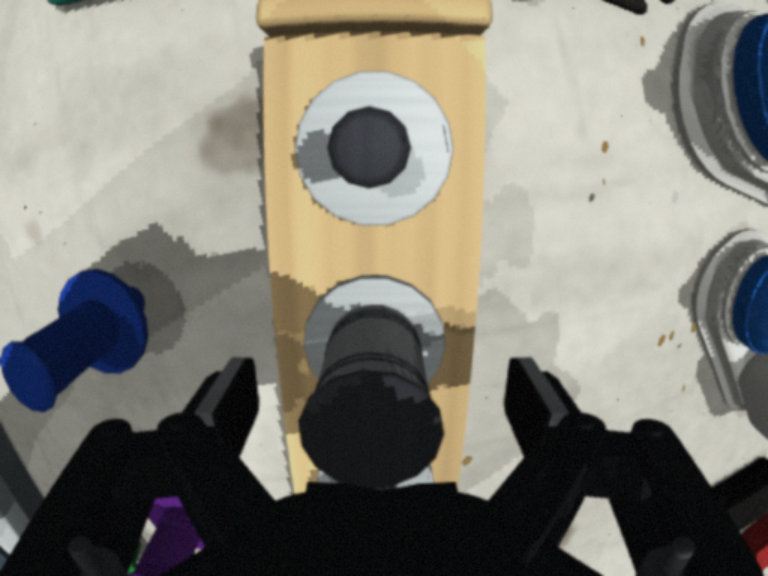

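```bash
python3 - <<'E'
from h import *
from workcell import env
s=env.observe();f=np.load('w1.npz')
q=lambda p:((p[0]+.5)/1.5-.5,(p[1]+.5)/1.5-.5)
print(wonz(f,s,q((371.5,420)),.112), wonz(f,s,q((375,346)),.054), 'small',wonz(f,s,q((369,147)),.112),wonz(f,s,q((374,148)),.054))
print([np.round(1.5*np.array(wproj(f,s,(s['position'][0],s['position'][1],z)))) for z in(.112,.082)])
E
```

```text
[0.56563293 0.27464162 0.112     ] [0.56467974 0.26837824 0.054     ] small [0.57736456 0.33934626 0.112     ] [0.57756174 0.33940475 0.054     ]
[array([380., 448.]), array([380., 391.])]
```

```bash
python3 -m pendant '[[[0,0.4,0,0,0,0],[0,0,0,0,0,0],[0,0,0,0,0,0]]]' 8.5 60; python3 -m pendant '[[[0,0,0,0,0,0],[0,0,0,0,0,0],[0,0,0,0,0,0],[0,0,0,0,0,0],[0,0,0,0,0,0],[0,0,0,0,0,0],[0,0,0,0,0,0],[0,0,0,0,0,0],[0,0,0,0,0,0],[0,0,0,0,0,0]]]' 2.5 60
```

```text
clock: 2.5
position: [0.5656, 0.2708, 0.0645]
ee_rot: [[0.984, -0.178, 0.002], [-0.178, -0.984, 0.001], [0.002, -0.001, -1.0]]
ft_force: [1.0, 0.4, -0.7]
gripper_width: 0.0849
clock: 3.33
position: [0.5646, 0.2701, 0.0634]
ee_rot: [[0.984, -0.179, -0.001], [-0.179, -0.984, -0.0], [-0.001, 0.0, -1.0]]
ft_force: [-2.9, -0.5, 4.4]
gripper_width: 0.0335
```

```bash
python3 -m pendant '[[[0,0,1,0,0,0],[0,0,2,0,0,0],[0,0,2.5,0,0,0],[0,0,2.5,0,0,0],[0,0,2.5,0,0,0],[0,0,2,0,0,0],[0,0,1,0,0,0],[0,0,0,0,0,0]]]' 2.5 60; python3 -m pendant '[[[0,-1,0,0,0,-0.5],[-0.2,-2,0,0,0,-1],[-0.2,-3,0,0,0,-1],[-0.2,-3,0,0,0,-1],[-0.2,-3,0,0,0,-1],[-0.2,-3,0,0,0,-1],[-0.2,-3,0,0,0,-1],[-0.2,-3,0,0,0,-1],[-0.2,-3,0,0,0,-1],[-0.2,-3,0,0,0,-1],[-0.2,-3,0,0,0,-1],[-0.2,-3,0,0,0,-1]]]' 2.5 60; python3 -m pendant '[[[-0.2,-3,0,0,0,-1],[0,-2,0,0,0,-0.5],[0,-1,0,0,0,0],[0,0,0,0,0,0],[0,0,0,0,0,0],[0,0,0,0,0,0]]]' 2.5 60
python3 - <<'E'
from h import *
from workcell import env
s=env.observe();print(s['position'],s['ee_rot'],s['gripper_width'])
f=env.grab_frame('wrist');np.savez('w3.npz',**f);np.savez('s3.npz',**s)
cv2.imwrite('pics/w3.png',cv2.resize(f['image'][:,:,::-1],(768,576)))
E
```

```text
clock: 4.0
position: [0.5666, 0.2704, 0.2008]
ee_rot: [[0.984, -0.179, 0.005], [-0.179, -0.984, 0.002], [0.004, -0.003, -1.0]]
ft_force: [1.4, 0.4, -3.5]
gripper_width: 0.0332
clock: 5.0
position: [0.5403, -0.0637, 0.1965]
ee_rot: [[0.927, -0.375, -0.004], [-0.375, -0.927, -0.001], [-0.003, 0.002, -1.0]]
ft_force: [0.1, -0.2, -4.4]
gripper_width: 0.0331
clock: 5.5
position: [0.5407, -0.118, 0.1977]
ee_rot: [[0.919, -0.393, -0.001], [-0.393, -0.919, 0.001], [-0.002, -0.001, -1.0]]
ft_force: [0.2, 0.2, -3.9]
gripper_width: 0.0332
[ 0.54065954 -0.11804193  0.19770482] [[ 9.19327906e-01 -3.93490582e-01 -1.16786685e-03]
 [-3.93488892e-01 -9.19328239e-01  1.44245686e-03]
 [-1.64124617e-03 -8.66548211e-04 -9.99998278e-01]] 0.03316926912419414
```

View pics/w3.png

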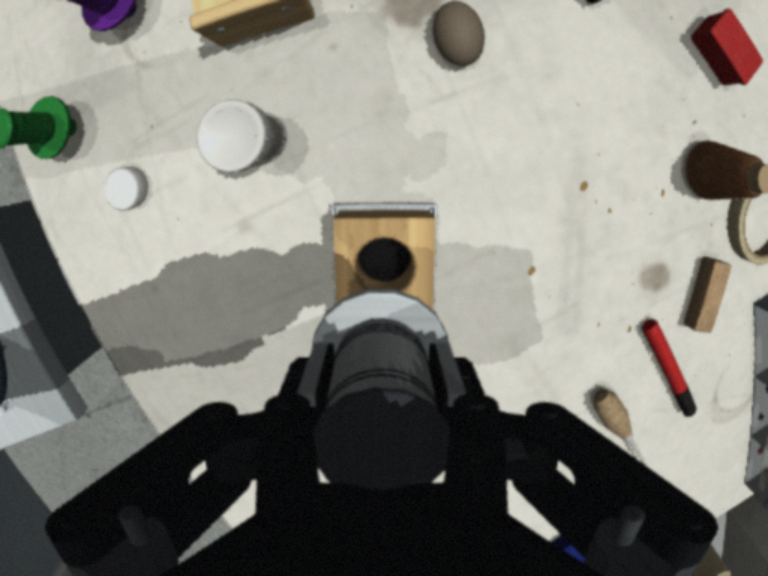

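```bash
cat >> h.py <<'E'
q=lambda p:((p[0]+.5)/1.5-.5,(p[1]+.5)/1.5-.5)
def wtool(f,px,z):
    s={'ee_rot':np.eye(3),'position':np.zeros(3)}
    return wonz(f,s,px,z)
E
python3 - <<'E'
from h import *
f=np.load('w3.npz');s=np.load('s3.npz')
print('hole c',wonz(f,s,q((384,262)),.048),'top edge',wonz(f,s,q((384,237)),.048),'lr',wonz(f,s,q((356,262)),.048),wonz(f,s,q((412,262)),.048))
print('block corners', wonz(f,s,q((332.5,215)),.048),wonz(f,s,q((435.5,215)),.048))
print('flange top edge in tool',wtool(f,q((381,291)),.009),'flange LR',wtool(f,q((314,345)),.009),wtool(f,q((447,345)),.009),'head',wtool(f,q((382,430)),-.049),wtool(f,q((314,430)),-.049),wtool(f,q((449,430)),-.049))
E
```

```text
hole c [ 0.54255618 -0.11888802  0.048     ] top edge [ 0.54929434 -0.10304724  0.048     ] lr [ 0.52513888 -0.11143829  0.048     ] [ 0.559999   -0.12630711  0.048     ]
block corners [ 0.52381948 -0.07584448  0.048     ] [ 0.58658186 -0.10259254  0.048     ]
flange top edge in tool [ 0.00030031 -0.02509833  0.009     ] flange LR [-0.02491003 -0.00366003  0.009     ] [ 0.02515114 -0.00369723  0.009     ] head [ 0.00057154 -0.00679271 -0.049     ] [-0.01685557 -0.00643209 -0.049     ] [ 0.01775112 -0.00644325 -0.049     ]
```

```bash
python3 - <<'E'
from h import *
f=np.load('w3.npz')
cv2.imwrite('pics/w3c.png',cv2.resize(f['image'][120:330,190:320,::-1],None,fx=2.8,fy=2.8,interpolation=cv2.INTER_CUBIC))
E
```

```text
(no output)
```

View pics/w3c.png

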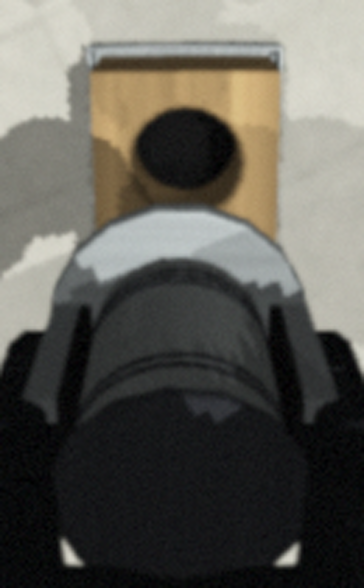

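```bash
python3 - <<'E'
from h import *
from workcell import env
s=env.observe();print(s['position'])
for n in('side','scene'):
    f=env.grab_frame(n)
    R=cv2.Rodrigues(f['rvec'])[0]
    K=np.array([[f['fx'],0,f['cx']],[0,f['fy'],f['cy']],[0,0,1.]])
    p=s['position'];pr=lambda P:(lambda v:v[:2]/v[2])(K@(R@P+f['tvec']))
    c=pr(p).astype(int);x0,y0=c[0]-45,c[1]-45
    im=cv2.resize(f['image'][y0:y0+90,x0:x0+90,::-1],None,fx=6,fy=6,interpolation=cv2.INTER_CUBIC)
    for dz in(.049,-.009,-.015,-.045):
        u=pr(p+[0,0,dz]);cv2.circle(im,(int((u[0]-x0+.5)*6),int((u[1]-y0+.5)*6)),3,(0,0,255),-1)
    cv2.imwrite(f'pics/{n}4.png',im)
E
```

```text
[ 0.54089678 -0.11782978  0.197902  ]
```

View pics/side4.png

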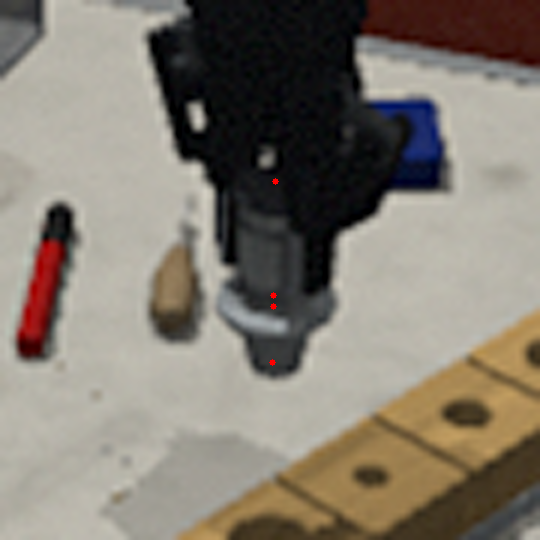

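View pics/scene4.png

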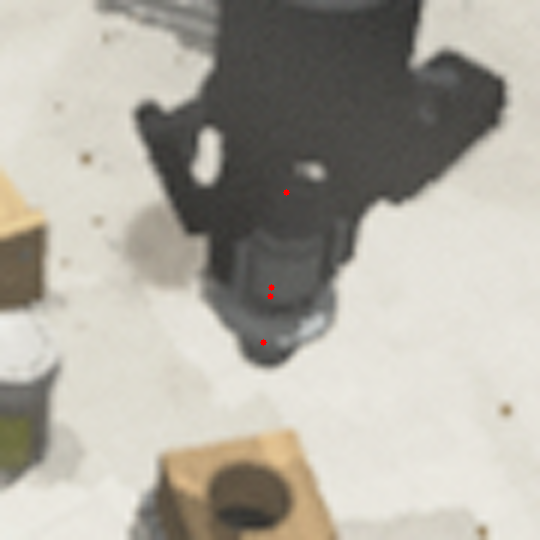

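```bash
python3 - <<'E'
from h import *
f=np.load('w3.npz');s=np.load('s3.npz')
print('hole c',wonz(f,s,q((384.9,264.9)),.048))
for z in(.009,.013,.017): print(z,'flange',wtool(f,q((381,291)),z)[1]+.027,'LR',wtool(f,q((314,345)),z)[0],wtool(f,q((447,345)),z)[0])
f2=np.load('w1.npz')
for z in (-.049,-.045): print('head far edge, c', wtool(f,q((381,377)),z)[1]+.0195, wtool(f,q((381,488)),z)[1]-.0195)
E
```

```text
hole c [ 0.54232365 -0.12099214  0.048     ]
0.009 flange 0.0019016713575934173 LR -0.02491002642535951 0.025151141243479436
0.013 flange 0.0032056908203419686 LR -0.025575703271040907 0.025807687864056787
0.017 flange 0.00450971028309052 LR -0.0262413801167223 0.026464234484634145
head far edge, c -0.0029489046848660792 -0.00571065177989739
head far edge, c -0.0007220916075429719 -0.0019326333876683276
```

```bash
python3 -m pendant '[[[0.2,-0.2,-1.3,0,0,0],[0,0,-2,0,0,0],[0,0,-2,0,0,0],[0,0,-2,0,0,0],[0,0,-1.5,0,0,0],[0,0,-0.5,0,0,0],[0,0,0,0,0,0],[0,0,0,0,0,0],[0,0,0,0,0,0]]]' 2.5 60
python3 - <<'E'
from h import *
from workcell import env
s=env.observe();print(s['position'])
for n in('side','scene'):
    f=env.grab_frame(n)
    R=cv2.Rodrigues(f['rvec'])[0]
    K=np.array([[f['fx'],0,f['cx']],[0,f['fy'],f['cy']],[0,0,1.]])
    p=s['position'];pr=lambda P:(lambda v:v[:2]/v[2])(K@(R@P+f['tvec']))
    c=pr(p).astype(int);x0,y0=c[0]-35,c[1]-35
    im=cv2.resize(f['image'][y0:y0+70,x0:x0+70,::-1],None,fx=7,fy=7,interpolation=cv2.INTER_CUBIC)
    cv2.imwrite(f'pics/{n}5.png',im)
    im0=im if n=='side' else np.hstack([im0,im])
cv2.imwrite('pics/both5.png',cv2.resize(im0,(800,400)))
E
```

```text
clock: 6.4
position: [0.5441, -0.1218, 0.1066]
ee_rot: [[0.919, -0.395, 0.003], [-0.395, -0.919, -0.0], [0.002, -0.001, -1.0]]
ft_force: [0.1, -0.2, -3.3]
gripper_width: 0.0334
[ 0.54411986 -0.12183485  0.10656803]
```

View pics/both5.png

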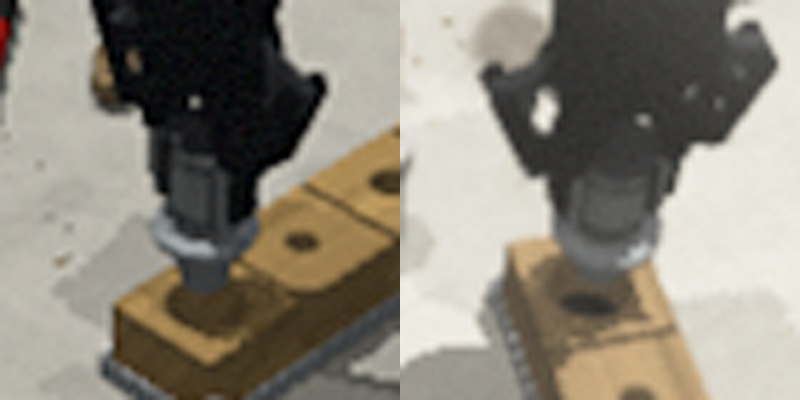

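```bash
python3 -m pendant '[[[-0.1,0,-0.8,0,0,0],[0,0,-0.8,0,0,0],[0,0,-0.5,0,0,0],[0,0,0,0,0,0],[0,0,0,0,0,0]]]' 2.5 60;python3 -m pendant '[[[0,0,-0.5,0,0,0],[0,0,-0.5,0,0,0],[0,0,0,0,0,0],[0,0,0,0,0,0]]]' 2.5 60
```

```text
clock: 6.92
position: [0.5415, -0.1219, 0.0836]
ee_rot: [[0.918, -0.396, -0.001], [-0.396, -0.918, 0.0], [-0.001, 0.0, -1.0]]
ft_force: [0.6, -0.4, -3.5]
gripper_width: 0.0334
clock: 7.25
position: [0.5417, -0.1219, 0.0739]
ee_rot: [[0.918, -0.396, -0.001], [-0.396, -0.918, 0.0], [-0.001, 0.0, -1.0]]
ft_force: [0.3, -1.1, -3.8]
gripper_width: 0.0335
```

```bash
python3 -m pendant '[[[0,0,-0.3,0,0,0],[0,0,-0.2,0,0,0],[0,0,0,0,0,0],[0,0,0,0,0,0]]]' 2.5 60;python3 -m pendant '[[[0,0,-0.2,0,0,0],[0,0,-0.1,0,0,0],[0,0,0,0,0,0],[0,0,0,0,0,0]]]' 2.5 60;python3 -m pendant '[[[0,0,-0.15,0,0,0],[0,0,0,0,0,0],[0,0,0,0,0,0]]]' 2.5 60
```

```text
clock: 7.58
position: [0.5419, -0.1219, 0.0692]
ee_rot: [[0.918, -0.396, -0.0], [-0.396, -0.918, 0.0], [-0.0, 0.0, -1.0]]
ft_force: [0.3, -0.0, -4.3]
gripper_width: 0.0333
clock: 7.92
position: [0.542, -0.122, 0.0663]
ee_rot: [[0.918, -0.396, -0.0], [-0.396, -0.918, 0.0], [-0.0, 0.0, -1.0]]
ft_force: [0.9, -0.7, -3.8]
gripper_width: 0.0336
clock: 8.17
position: [0.5419, -0.1219, 0.0647]
ee_rot: [[0.918, -0.396, -0.0], [-0.396, -0.918, 0.0], [-0.0, 0.0, -1.0]]
ft_force: [0.1, -0.5, -3.4]
gripper_width: 0.0333
```

No contact yet, so the punch has not slipped. I'll go on down in 1 mm steps until it touches.

```bash
python3 -m pendant '[[[0,0,-0.1,0,0,0],[0,0,0,0,0,0],[0,0,0,0,0,0]]]' 2.5 60;python3 -m pendant '[[[0,0,-0.1,0,0,0],[0,0,0,0,0,0],[0,0,0,0,0,0]]]' 2.5 60
```

```text
clock: 8.42
position: [0.542, -0.1219, 0.0638]
ee_rot: [[0.918, -0.395, -0.0], [-0.395, -0.918, 0.0], [-0.0, -0.0, -1.0]]
ft_force: [-0.5, 0.1, -4.5]
gripper_width: 0.0331
clock: 8.67
position: [0.5421, -0.122, 0.0634]
ee_rot: [[0.918, -0.396, 0.0], [-0.396, -0.918, 0.0], [0.0, -0.0, -1.0]]
ft_force: [-1.5, 0.1, 1.8]
gripper_width: 0.0331
```

```bash
python3 -m pendant '[[[0,0,0,0,0,0],[0,0,0,0,0,0],[0,0,0,0,0,0],[0,0,0,0,0,0],[0,0,0,0,0,0],[0,0,0,0,0,0]]]' 7.5 60;python3 -m pendant '[[[0,0,1,0,0,0],[0,0,2,0,0,0],[0,0,3,0,0,0],[0,0,3,0,0,0],[0,0,3,0,0,0],[0,0,3,0,0,0],[0,0,1.5,0,0,0],[0,0,0,0,0,0],[0,0,0,0,0,0]]]' 7.5 60
python3 - <<'E'
from h import *
from workcell import env
s=env.observe();print(s['position'])
f=env.grab_frame('wrist');np.savez('w6.npz',**f);np.savez('s6.npz',**s)
cv2.imwrite('pics/w6.png',cv2.resize(f['image'][:,:,::-1],(768,576)))
E
```

```text
clock: 9.17
position: [0.5421, -0.122, 0.0629]
ee_rot: [[0.918, -0.396, 0.0], [-0.396, -0.918, -0.0], [0.0, -0.0, -1.0]]
ft_force: [0.2, -0.0, -0.5]
gripper_width: 0.0748
clock: 9.92
position: [0.5423, -0.122, 0.2292]
ee_rot: [[0.918, -0.396, 0.003], [-0.396, -0.918, -0.0], [0.002, -0.001, -1.0]]
ft_force: [0.4, -0.1, -0.0]
gripper_width: 0.075
[ 0.54234528 -0.12202294  0.22920711]
```

View pics/w6.png

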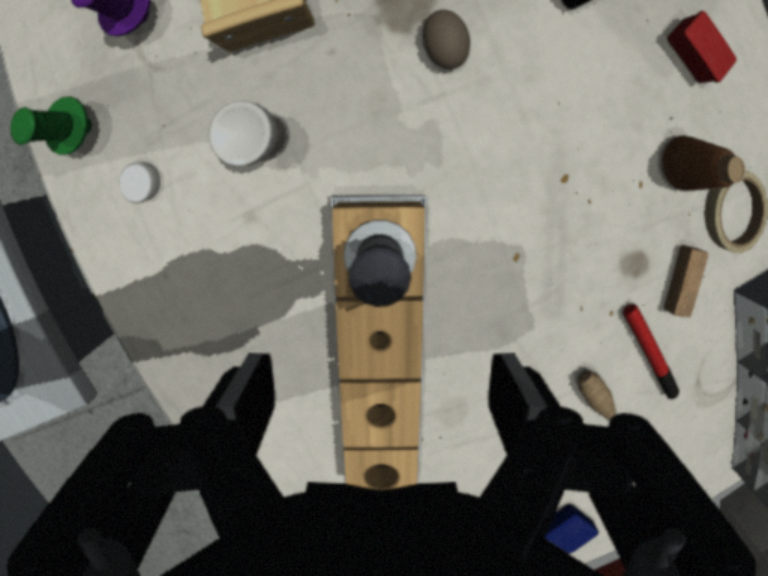

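```bash
python3 - <<'E'
from h import *
f=np.load('w6.npz');s=np.load('s6.npz')
for n,p,z in [('flange',(380,255.5),.054),('small',(380.3,341),.048),('medium',(380.5,415),.048),('large',(381,476),.048)]:
    print(n,wonz(f,s,q(p),z))
e=[wonz(f,s,q(p),.048) for p in((332,207),(424.5,207),(338,379),(421,379))];print(e)
print(np.degrees(np.arctan2(*(e[0]-e[2])[:2])),np.degrees(np.arctan2(*(e[1]-e[3])[:2])))
E
```

```text
flange [ 0.54169966 -0.12351505  0.054     ]
small [ 0.51379002 -0.18890186  0.048     ]
medium [ 0.48593891 -0.25398126  0.048     ]
large [ 0.45814567 -0.31969322  0.048     ]
[array([ 0.52339777, -0.07731561,  0.048     ]), array([ 0.58546111, -0.10407393,  0.048     ]), array([ 0.46776519, -0.20714369,  0.048     ]), array([ 0.53092727, -0.23436261,  0.048     ])]
23.195598174743314 22.71231479706302
```

```bash
python3 -m pendant '[[[0,1,0,0,0,0.5],[0,2.5,0,0,0,1.4],[0,2.5,0,0,0,1.4],[0,2.5,0,0,0,1.4],[-0.1,2.5,0,0,0,1.4],[-0.1,2.5,0,0,0,1.4],[-0.1,2.5,0,0,0,1.4],[-0.1,2.5,0,0,0,1.4],[0,2.5,0,0,0,1.4],[0,2.5,0,0,0,1.2],[0,1.4,0,0,0,0],[0,0,0,0,0,0]]]' 7.5 60;python3 -m pendant '[[[0,0,0,0,0,0],[0,0,0,0,0,0]]]'
```

```text
clock: 10.97
position: [0.5363, 0.1321, 0.2263]
ee_rot: [[0.985, -0.173, -0.003], [-0.173, -0.985, 0.002], [-0.003, -0.001, -1.0]]
ft_force: [-0.1, -0.7, -0.0]
gripper_width: 0.0748
clock: 11.13
position: [0.5376, 0.1259, 0.2269]
ee_rot: [[0.983, -0.181, -0.002], [-0.181, -0.983, -0.001], [-0.001, 0.002, -1.0]]
ft_force: [0.3, -0.5, 0.3]
gripper_width: 0.0749
```

```bash
python3 -m pendant '[[[0.1,0.1,-2,0,0,0],[0,0,-2.8,0,0,0],[0,0,-2.8,0,0,0],[0,0,-2.8,0,0,0],[0,0,-2.8,0,0,0],[0,0,-2,0,0,0],[0,0,-1.2,0,0,0],[0,0,0,0,0,0],[0,0,0,0,0,0],[0,0,0,0,0,0]]]'
python3 - <<'E'
from h import *
from workcell import env
s=env.observe();print(s['position'])
f=env.grab_frame('wrist');np.savez('w7.npz',**f)
cv2.imwrite('pics/w7.png',cv2.resize(f['image'][:,:,::-1],(768,576)))
E
```

```text
clock: 11.97
position: [0.5402, 0.1278, 0.0651]
ee_rot: [[0.983, -0.181, 0.002], [-0.181, -0.983, 0.001], [0.002, -0.001, -1.0]]
ft_force: [0.1, 0.2, 0.5]
gripper_width: 0.0754
[0.54018894 0.12784134 0.06510711]
```

View pics/w7.png

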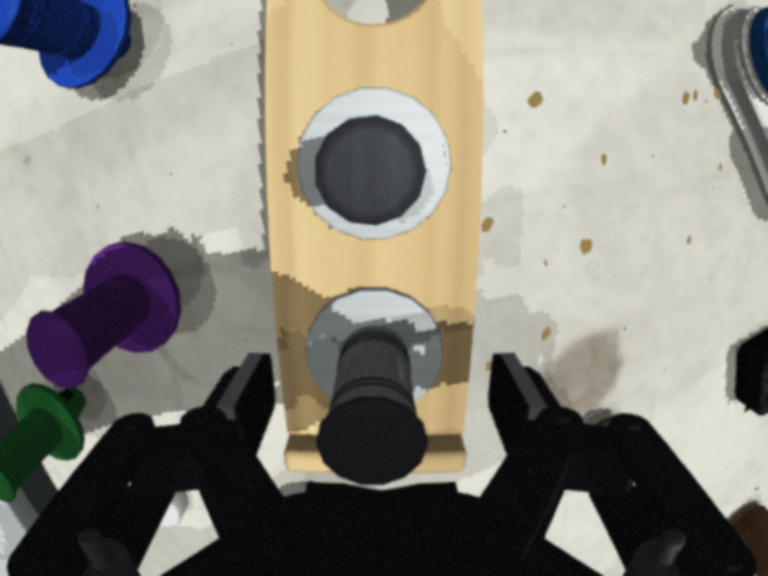

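The steel punch at (373,400), third widest in the row after the largest, is the real large punch. The purple one at (100,310) and the green one at (40,440) are look-alikes standing off the rack. I'll grip the steel one.

```bash
python3 -m pendant '[[[-0.2,0,-0.1,0,0,0],[0,0,0,0,0,0],[0,0,0,0,0,0],[0,0,0,0,0,0],[0,0,0,0,0,0],[0,0,0,0,0,0],[0,0,0,0,0,0],[0,0,0,0,0,0],[0,0,0,0,0,0],[0,0,0,0,0,0]]]' 1.8 60;  python3 -m pendant '[[[0,0,1,0,0,0],[0,0,2,0,0,0],[0,0,2.5,0,0,0],[0,0,2.5,0,0,0],[0,0,2.5,0,0,0],[0,0,2,0,0,0],[0,0,1,0,0,0],[0,0,0,0,0,0],[0,0,0,0,0,0]]]' 1.8 60
```

```text
clock: 12.85
position: [0.5375, 0.1281, 0.0634]
ee_rot: [[0.984, -0.181, 0.001], [-0.181, -0.984, 0.0], [0.001, -0.0, -1.0]]
ft_force: [-0.8, -0.7, 5.3]
gripper_width: 0.0251
clock: 13.6
position: [0.5364, 0.1279, 0.1973]
ee_rot: [[0.984, -0.18, -0.001], [-0.18, -0.984, -0.0], [-0.001, 0.0, -1.0]]
ft_force: [0.2, 0.0, -3.0]
gripper_width: 0.0251
```

```bash
python3 -m pendant '[[[-0.2,-1,0,0,0,-0.5],[-0.4,-2,0,0,0,-0.9],[-0.5,-3.1,0,0,0,-0.9],[-0.5,-3.1,0,0,0,-0.9],[-0.5,-3.1,0,0,0,-0.9],[-0.5,-3.1,0,0,0,-0.9],[-0.5,-3.1,0,0,0,-0.9],[-0.5,-3.1,0,0,0,-0.9],[-0.6,-3.1,0,0,0,-0.9],[-0.6,-3.1,0,0,0,-0.9],[-0.6,-3.1,0,0,0,-0.9],[-0.6,-3.1,0,0,0,-0.9]]]' 1.8 60; python3 -m pendant '[[[-0.6,-3.1,0,0,0,-0.9],[-0.6,-3.1,0,0,0,-0.9],[-0.6,-3.1,0,0,0,-0.5],[-0.3,-1.5,0,0,0,0],[0,0,0,0,0,0],[0,0,0,0,0,0],[0,0,0,0,0,0],[0,0,0,0,0,0]]]' 1.8 60
python3 - <<'E'
from h import *
from workcell import env
s=env.observe();print(s['position'],s['ee_rot'])
f=env.grab_frame('wrist');np.savez('w8.npz',**f);np.savez('s8.npz',**s)
cv2.imwrite('pics/w8.png',cv2.resize(f['image'][:,:,::-1],(768,576)))
E
```

```text
clock: 14.6
position: [0.4747, -0.2137, 0.1961]
ee_rot: [[0.934, -0.357, -0.004], [-0.357, -0.934, 0.001], [-0.004, 0.0, -1.0]]
ft_force: [1.6, -0.3, -3.2]
gripper_width: 0.0254
clock: 15.27
position: [0.456, -0.3184, 0.197]
ee_rot: [[0.921, -0.391, -0.001], [-0.391, -0.921, 0.002], [-0.002, -0.001, -1.0]]
ft_force: [-0.2, 0.4, -1.4]
gripper_width: 0.0253
[ 0.45597899 -0.31838907  0.19696697] [[ 9.20580419e-01 -3.90550943e-01 -1.28586190e-03]
 [-3.90549005e-01 -9.20580874e-01  1.52584167e-03]
 [-1.77965878e-03 -9.02467873e-04 -9.99998009e-01]]
```

View pics/w8.png

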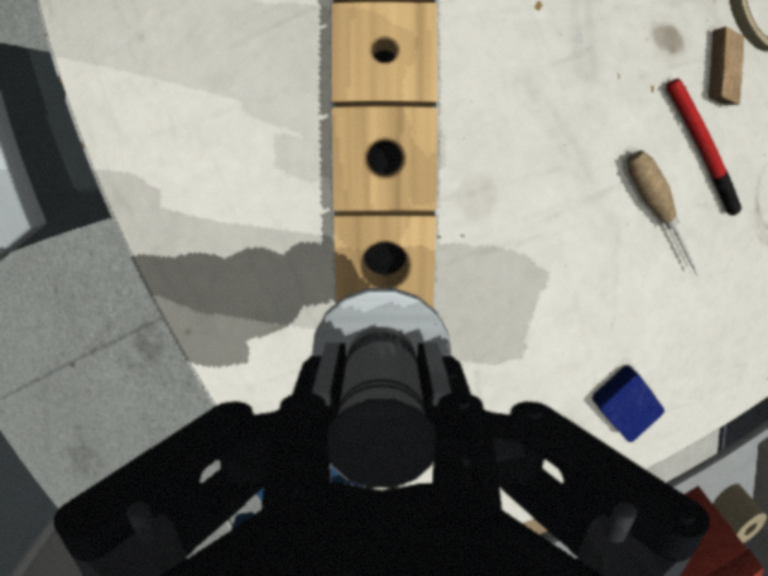

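```bash
python3 - <<'E'
from h import *
f=np.load('w8.npz');s=np.load('s8.npz')
for n,p,z in [('small',(385.3,49.5),.048),('medium',(385.5,158),.048),('large',(386,264.5),.048)]:
    print(n,wonz(f,s,q(p),z))
fl=[wtool(f,q(p),.009) for p in((381,290),(313.5,345),(449,345))];print(fl[0][1]+.027,(fl[1]+fl[2])[0]/2)
# target in world of punch now
R=s['ee_rot'];print(s['position']+R@np.array([0,.002,0]))
E
```

```text
small [ 0.51381741 -0.18894306  0.048     ]
medium [ 0.48585026 -0.25537475  0.048     ]
large [ 0.45849766 -0.32117389  0.048     ]
0.0015273625889273036 0.00040700044721876313
[ 0.45519789 -0.32023024  0.19696517]
```

```bash
python3 -m pendant '[[[0.25,-0.1,-1.3,0,0,0],[0,0,-2,0,0,0],[0,0,-2,0,0,0],[0,0,-2,0,0,0],[0,0,-1.5,0,0,0],[0,0,-0.5,0,0,0],[0,0,0,0,0,0],[0,0,0,0,0,0],[0,0,0,0,0,0]]]' 1.8 60
```

```text
clock: 16.07
position: [0.4595, -0.3212, 0.106]
ee_rot: [[0.92, -0.392, 0.002], [-0.392, -0.92, -0.001], [0.002, 0.0, -1.0]]
ft_force: [-0.1, -0.6, -1.8]
gripper_width: 0.0251
```

```bash
python3 -m pendant '[[[-0.05,0.1,-0.8,0,0,0],[0,0,-0.8,0,0,0],[0,0,-0.5,0,0,0],[0,0,0,0,0,0],[0,0,0,0,0,0]]]' 1.8 60;python3 -m pendant '[[[0,0,-0.5,0,0,0],[0,0,-0.5,0,0,0],[0,0,-0.2,0,0,0],[0,0,0,0,0,0],[0,0,0,0,0,0]]]' 1.8 60
```

```text
clock: 16.48
position: [0.4577, -0.3198, 0.0833]
ee_rot: [[0.92, -0.392, -0.001], [-0.392, -0.92, 0.001], [-0.001, -0.0, -1.0]]
ft_force: [-0.3, -1.0, -2.3]
gripper_width: 0.025
clock: 16.9
position: [0.4579, -0.3199, 0.0716]
ee_rot: [[0.92, -0.392, -0.0], [-0.392, -0.92, 0.0], [-0.0, -0.0, -1.0]]
ft_force: [0.0, 0.3, -2.4]
gripper_width: 0.0251
```

```bash
python3 -m pendant '[[[0,0,-0.3,0,0,0],[0,0,-0.2,0,0,0],[0,0,0,0,0,0],[0,0,0,0,0,0]]]' 1.8 60;python3 -m pendant '[[[0,0,-0.2,0,0,0],[0,0,-0.1,0,0,0],[0,0,0,0,0,0],[0,0,0,0,0,0]]]' 1.8 60
```

```text
clock: 17.23
position: [0.4579, -0.3199, 0.0667]
ee_rot: [[0.92, -0.392, -0.0], [-0.392, -0.92, 0.0], [-0.0, -0.0, -1.0]]
ft_force: [-0.6, 1.0, -2.9]
gripper_width: 0.0253
clock: 17.57
position: [0.458, -0.3199, 0.0638]
ee_rot: [[0.92, -0.392, -0.0], [-0.392, -0.92, 0.0], [-0.0, -0.0, -1.0]]
ft_force: [0.1, 0.2, -3.1]
gripper_width: 0.025
```

```bash
python3 -m pendant '[[[0,0,-0.1,0,0,0],[0,0,0,0,0,0],[0,0,0,0,0,0]]]' 1.8 60
```

```text
clock: 17.82
position: [0.4581, -0.32, 0.0634]
ee_rot: [[0.92, -0.392, 0.0], [-0.392, -0.92, -0.0], [0.0, -0.0, -1.0]]
ft_force: [-1.7, 1.7, 4.1]
gripper_width: 0.025
```

```bash
python3 -m pendant '[[[0,0,-0.05,0,0,0],[0,0,0,0,0,0],[0,0,0,0,0,0]]]' 1.8 60
```

```text
clock: 18.07
position: [0.4581, -0.3201, 0.0634]
ee_rot: [[0.92, -0.392, 0.001], [-0.392, -0.92, 0.0], [0.0, -0.0, -1.0]]
ft_force: [-2.8, 2.1, 8.4]
gripper_width: 0.0254
```

Flange is seated. I'll release it, lift clear and take a look.

```bash
python3 -m pendant '[[[0,0,0,0,0,0],[0,0,0,0,0,0],[0,0,0,0,0,0],[0,0,0,0,0,0],[0,0,0,0,0,0],[0,0,0,0,0,0]]]' 7.5 60;python3 -m pendant '[[[0,0,1,0,0,0],[0,0,2,0,0,0],[0,0,3,0,0,0],[0,0,3,0,0,0],[0,0,3,0,0,0],[0,0,3,0,0,0],[0,0,1.5,0,0,0],[0,0,0,0,0,0],[0,0,0,0,0,0]]]' 7.5 60
python3 - <<'E'
from h import *
from workcell import env
s=env.observe();print(s['position'])
f=env.grab_frame('wrist')
cv2.imwrite('pics/w9.png',cv2.resize(f['image'][:,:,::-1],(768,576)))
E
```

```text
clock: 18.57
position: [0.4581, -0.32, 0.0622]
ee_rot: [[0.92, -0.392, 0.0], [-0.392, -0.92, -0.0], [0.0, -0.0, -1.0]]
ft_force: [-0.9, 0.4, 0.3]
gripper_width: 0.0752
clock: 19.32
position: [0.4583, -0.3201, 0.2287]
ee_rot: [[0.92, -0.392, 0.002], [-0.392, -0.92, -0.001], [0.003, 0.0, -1.0]]
ft_force: [-0.5, -0.1, -0.4]
gripper_width: 0.0749
[ 0.45829599 -0.32013195  0.2286754 ]
```

View pics/w9.png

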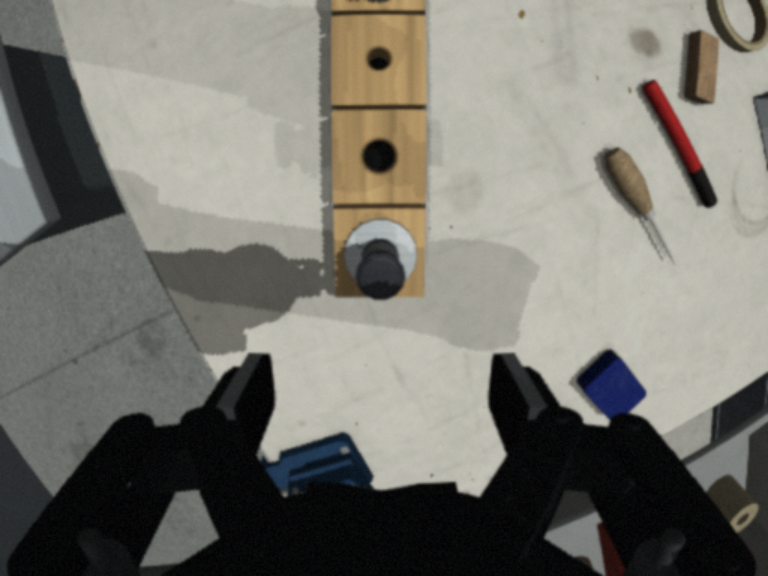

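```bash
python3 -m pendant '[[[0.3,1,0,0,0,0.5],[0.5,2,0,0,0,0.8],[0.5,3.1,0,0,0,0.8],[0.5,3.1,0,0,0,0.8],[0.5,3.1,0,0,0,0.8],[0.5,3.1,0,0,0,0.8],[0.5,3.1,0,0,0,0.8],[0.5,3.1,0,0,0,0.8],[0.5,3.1,0,0,0,0.8],[0.5,3.1,0,0,0,0.8],[0.5,3.1,0,0,0,0.8],[0.5,3.1,0,0,0,0.8]]]' 7.5 60;python3 -m pendant '[[[0.6,3.1,0,0,0,0.8],[0.6,3.1,0,0,0,0.8],[0.6,3.1,0,0,0,0.8],[0.6,3.1,0,0,0,0.8],[0.6,3.1,0,0,0,0.2],[0.5,1.5,0,0,0,0],[0,0.8,0,0,0,0],[0,0,0,0,0,0],[0,0,0,0,0,0],[0,0,0,0,0,0]]]'
```

```text
clock: 20.37
position: [0.5149, 0.0224, 0.226]
ee_rot: [[0.972, -0.237, -0.003], [-0.237, -0.972, -0.0], [-0.003, 0.001, -1.0]]
ft_force: [-0.1, 0.6, 0.1]
gripper_width: 0.0752
clock: 21.2
position: [0.551, 0.1956, 0.227]
ee_rot: [[0.983, -0.183, -0.001], [-0.183, -0.983, -0.002], [-0.0, 0.002, -1.0]]
ft_force: [-0.1, -1.0, -0.1]
gripper_width: 0.0749
```

```bash
python3 -m pendant '[[[0,0.2,-2,0,0,0],[0,0,-2.8,0,0,0],[0,0,-2.8,0,0,0],[0,0,-2.8,0,0,0],[0,0,-2.8,0,0,0],[0,0,-2,0,0,0],[0,0,-1.3,0,0,0],[0,0,0,0,0,0],[0,0,0,0,0,0],[0,0,0,0,0,0]]]'
python3 - <<'E'
from h import *
from workcell import env
s=env.observe();print(s['position'])
f=env.grab_frame('wrist')
cv2.imwrite('pics/w10.png',cv2.resize(f['image'][:,:,::-1],(768,576)))
E
```

```text
clock: 22.03
position: [0.552, 0.1993, 0.0635]
ee_rot: [[0.983, -0.182, 0.002], [-0.182, -0.983, 0.0], [0.002, -0.001, -1.0]]
ft_force: [0.4, 0.1, 0.3]
gripper_width: 0.0753
[0.55198117 0.19925896 0.06351492]
```

View pics/w10.png

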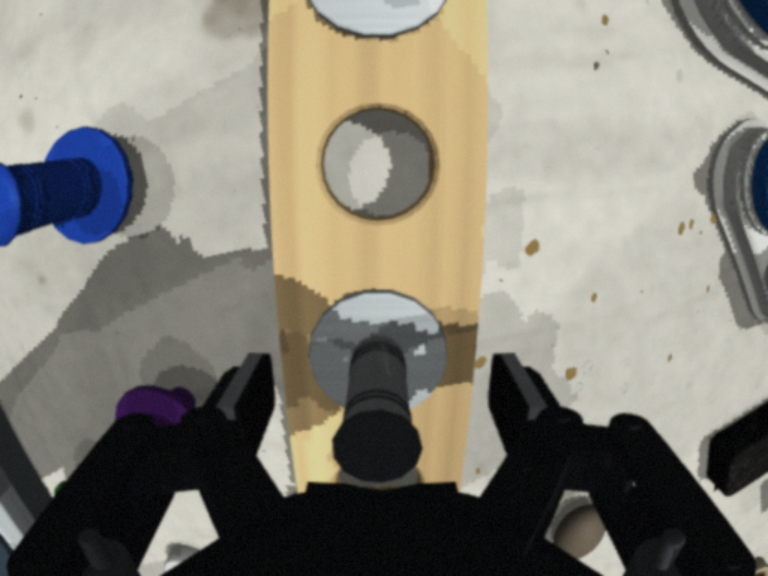

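```bash
python3 -m pendant '[[[-0.1,0,0,0,0,0],[0,0,0,0,0,0],[0,0,0,0,0,0],[0,0,0,0,0,0],[0,0,0,0,0,0],[0,0,0,0,0,0],[0,0,0,0,0,0],[0,0,0,0,0,0],[0,0,0,0,0,0],[0,0,0,0,0,0]]]' 1.2 60;  python3 -m pendant '[[[0,0,1,0,0,0],[0,0,2,0,0,0],[0,0,2.5,0,0,0],[0,0,2.5,0,0,0],[0,0,2.5,0,0,0],[0,0,2,0,0,0],[0,0,1,0,0,0],[0,0,0,0,0,0],[0,0,0,0,0,0]]]' 1.2 60
```

```text
clock: 22.92
position: [0.5503, 0.2001, 0.0626]
ee_rot: [[0.984, -0.181, 0.001], [-0.181, -0.984, 0.0], [0.001, -0.0, -1.0]]
ft_force: [-0.0, -0.6, 4.1]
gripper_width: 0.0192
clock: 23.67
position: [0.5495, 0.1998, 0.1969]
ee_rot: [[0.984, -0.181, -0.001], [-0.181, -0.984, -0.0], [-0.001, 0.0, -1.0]]
ft_force: [-0.9, 0.1, -2.1]
gripper_width: 0.0193
```

```bash
python3 -m pendant '[[[-0.3,-1,0,0,0,-0.5],[-0.4,-2,0,0,0,-0.9],[-0.4,-3.1,0,0,0,-0.9],[-0.4,-3.1,0,0,0,-0.9],[-0.4,-3.1,0,0,0,-0.9],[-0.4,-3.1,0,0,0,-0.9],[-0.4,-3.1,0,0,0,-0.9],[-0.4,-3.1,0,0,0,-0.9],[-0.4,-3.1,0,0,0,-0.9],[-0.4,-3.1,0,0,0,-0.9],[-0.4,-3.1,0,0,0,-0.9],[-0.4,-3.1,0,0,0,-0.9]]]' 1.2 60; python3 -m pendant '[[[-0.4,-3.1,0,0,0,-0.9],[-0.4,-3.1,0,0,0,-0.9],[-0.4,-3.1,0,0,0,-0.5],[-0.4,-1.5,0,0,0,0],[0,-0.5,0,0,0,0],[0,0,0,0,0,0],[0,0,0,0,0,0],[0,0,0,0,0,0],[0,0,0,0,0,0]]]' 1.2 60
python3 - <<'E'
from h import *
from workcell import env
s=env.observe();print(s['position'],s['ee_rot'])
f=env.grab_frame('wrist');np.savez('w11.npz',**f);np.savez('s11.npz',**s)
cv2.imwrite('pics/w11.png',cv2.resize(f['image'][:,:,::-1],(768,576)))
E
```

```text
clock: 24.67
position: [0.5002, -0.1431, 0.1961]
ee_rot: [[0.934, -0.359, -0.003], [-0.359, -0.934, -0.0], [-0.003, 0.001, -1.0]]
ft_force: [0.7, 1.0, -1.2]
gripper_width: 0.0195
clock: 25.42
position: [0.4873, -0.2512, 0.1971]
ee_rot: [[0.921, -0.39, -0.0], [-0.39, -0.921, 0.001], [-0.001, -0.001, -1.0]]
ft_force: [-0.1, -1.0, -1.3]
gripper_width: 0.0195
[ 0.48729846 -0.25118158  0.19711044] [[ 9.20897270e-01 -3.89805254e-01 -2.85051512e-04]
 [-3.89804869e-01 -9.20897027e-01  9.10736979e-04]
 [-6.17513149e-04 -7.27580731e-04 -9.99999545e-01]]
```

View pics/w11.png

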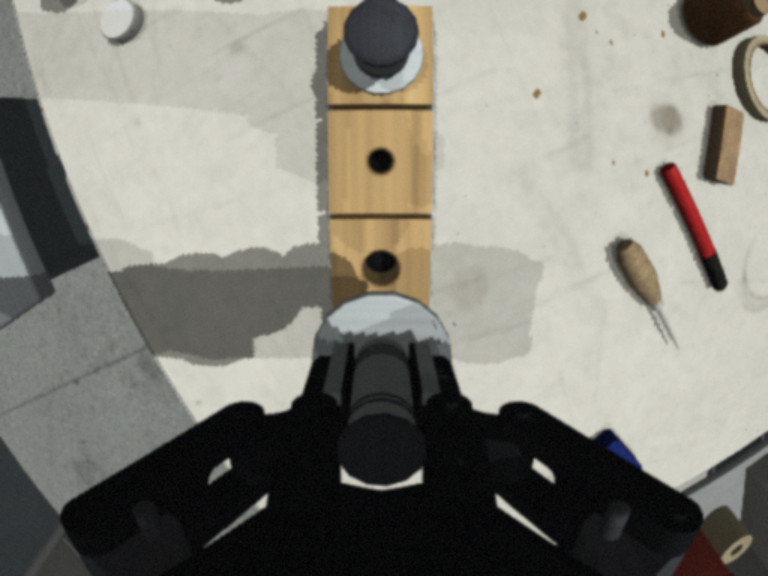

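```bash
python3 - <<'E'
from h import *
f=np.load('w11.npz');s=np.load('s11.npz')
for n,p,z in [('small',(381,161),.048),('medium',(381.5,268),.048)]:
    print(n,wonz(f,s,q(p),z))
fl=[wtool(f,q(p),.009) for p in((381,293),(313.5,345),(451,345))];print(fl[0][1]+.027,(fl[1]+fl[2])[0]/2)
print(s['position']+s['ee_rot']@np.array([0,.0025,0]))
cv2.imwrite('pics/w11c.png',cv2.resize(f['image'][120:330,190:320,::-1],None,fx=2.8,fy=2.8,interpolation=cv2.INTER_CUBIC))
E
```

```text
small [ 0.51382771 -0.18891662  0.048     ]
medium [ 0.48620162 -0.25516567  0.048     ]
0.002655189835279414 0.0007897377070349414
[ 0.48632394 -0.25348383  0.19710862]
```

View pics/w11c.png

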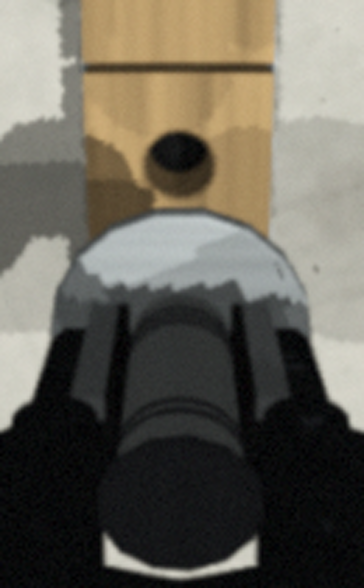

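```bash
python3 -m pendant '[[[0,-0.2,-1.3,0,0,0],[0,0,-2,0,0,0],[0,0,-2,0,0,0],[0,0,-2,0,0,0],[0,0,-1.5,0,0,0],[0,0,-0.4,0,0,0],[0,0,0,0,0,0],[0,0,0,0,0,0],[0,0,0,0,0,0],[0,0,0,0,0,0]]]' 1.2 60
```

```text
clock: 26.3
position: [0.4878, -0.2552, 0.1065]
ee_rot: [[0.92, -0.392, 0.002], [-0.392, -0.92, -0.001], [0.002, -0.0, -1.0]]
ft_force: [0.1, 0.6, -1.6]
gripper_width: 0.0189
```

```bash
python3 -m pendant '[[[0,0.15,-0.6,0,0,0],[0,0,-0.3,0,0,0],[0,0,0,0,0,0],[0,0,0,0,0,0]]]' 1.2 60;python3 -m pendant '[[[0,0,-0.5,0,0,0],[0,0,-0.5,0,0,0],[0,0,-0.3,0,0,0],[0,0,0,0,0,0],[0,0,0,0,0,0]]]' 1.2 60
```

```text
clock: 26.63
position: [0.4868, -0.2533, 0.096]
ee_rot: [[0.92, -0.392, -0.001], [-0.392, -0.92, 0.0], [-0.001, -0.0, -1.0]]
ft_force: [-0.2, 0.2, -2.2]
gripper_width: 0.0191
clock: 27.05
position: [0.4868, -0.2534, 0.0829]
ee_rot: [[0.92, -0.392, -0.001], [-0.392, -0.92, 0.0], [-0.001, 0.0, -1.0]]
ft_force: [-0.2, -0.1, -2.0]
gripper_width: 0.0187
```

```bash
python3 -m pendant '[[[0,0,-0.5,0,0,0],[0,0,-0.5,0,0,0],[0,0,-0.2,0,0,0],[0,0,0,0,0,0],[0,0,0,0,0,0]]]' 1.2 60;python3 -m pendant '[[[0,0,-0.3,0,0,0],[0,0,-0.3,0,0,0],[0,0,0,0,0,0],[0,0,0,0,0,0]]]' 1.2 60
```

```text
clock: 27.47
position: [0.4869, -0.2534, 0.0711]
ee_rot: [[0.92, -0.392, -0.0], [-0.392, -0.92, 0.0], [-0.0, -0.0, -1.0]]
ft_force: [0.1, -0.2, -1.5]
gripper_width: 0.0193
clock: 27.8
position: [0.4869, -0.2534, 0.0651]
ee_rot: [[0.92, -0.392, -0.0], [-0.392, -0.92, 0.0], [-0.0, -0.0, -1.0]]
ft_force: [0.4, 0.0, -1.2]
gripper_width: 0.0195
```

```bash
python3 -m pendant '[[[0,0,-0.2,0,0,0],[0,0,0,0,0,0],[0,0,0,0,0,0]]]' 1.2 60
```

```text
clock: 28.05
position: [0.487, -0.2534, 0.0633]
ee_rot: [[0.92, -0.392, -0.0], [-0.392, -0.92, 0.0], [-0.0, -0.0, -1.0]]
ft_force: [0.1, -0.5, -2.8]
gripper_width: 0.0194
```

```bash
python3 -m pendant '[[[0,0,-0.1,0,0,0],[0,0,0,0,0,0],[0,0,0,0,0,0]]]' 1.2 60
```

```text
clock: 28.3
position: [0.4872, -0.2536, 0.0626]
ee_rot: [[0.92, -0.392, 0.0], [-0.392, -0.92, -0.0], [0.001, -0.0, -1.0]]
ft_force: [-1.0, 0.0, 1.7]
gripper_width: 0.0195
```

```bash
python3 -m pendant '[[[0,0,0,0,0,0],[0,0,0,0,0,0],[0,0,0,0,0,0],[0,0,0,0,0,0],[0,0,0,0,0,0],[0,0,0,0,0,0]]]' 7.5 60;python3 -m pendant '[[[0,0,1,0,0,0],[0,0,2,0,0,0],[0,0,3,0,0,0],[0,0,3,0,0,0],[0,0,3,0,0,0],[0,0,3,0,0,0],[0,0,1.5,0,0,0],[0,0,0,0,0,0],[0,0,0,0,0,0]]]' 7.5 60
python3 - <<'E'
from h import *
from workcell import env
s=env.observe();print(s['position'])
f=env.grab_frame('wrist')
cv2.imwrite('pics/w12.png',cv2.resize(f['image'][:,:,::-1],(768,576)))
E
```

```text
clock: 28.8
position: [0.487, -0.2534, 0.0623]
ee_rot: [[0.92, -0.392, 0.0], [-0.392, -0.92, 0.0], [0.0, -0.0, -1.0]]
ft_force: [0.2, -0.1, -0.3]
gripper_width: 0.0751
clock: 29.55
position: [0.4873, -0.2536, 0.2287]
ee_rot: [[0.92, -0.392, 0.002], [-0.392, -0.92, -0.001], [0.003, -0.0, -1.0]]
ft_force: [-0.5, 0.7, -0.7]
gripper_width: 0.0752
[ 0.4873017  -0.25359794  0.22868502]
```

View pics/w12.png

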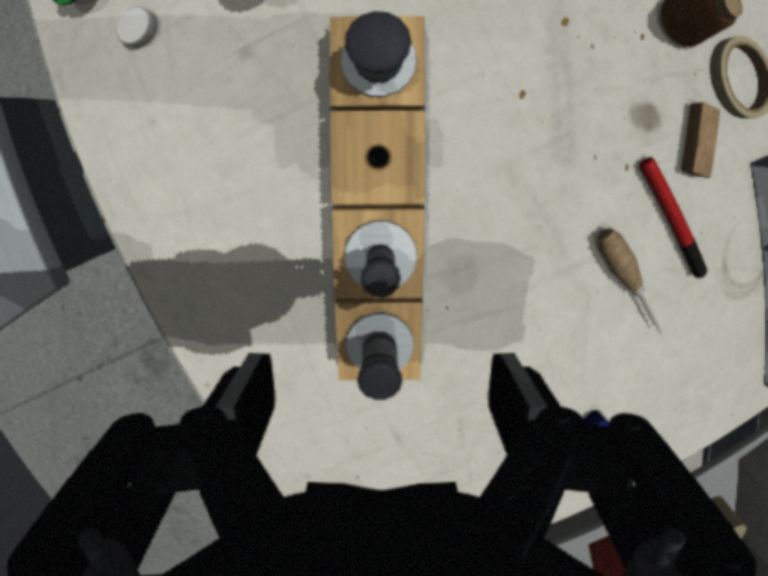

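```bash
python3 -m pendant '[[[0.2,1,0,0,0,0.4],[0.4,2,0,0,0,0.7],[0.4,3.1,0,0,0,0.7],[0.4,3.1,0,0,0,0.7],[0.4,3.1,0,0,0,0.7],[0.5,3.1,0,0,0,0.7],[0.5,3.1,0,0,0,0.7],[0.5,3.1,0,0,0,0.7],[0.5,3.1,0,0,0,0.7],[0.5,3.1,0,0,0,0.7],[0.5,3.1,0,0,0,0.7],[0.5,3.1,0,0,0,0.7]]]' 7.5 60;python3 -m pendant '[[[0.5,3.1,0,0,0,0.7],[0.5,3.1,0,0,0,0.7],[0.5,3.1,0,0,0,0.7],[0.5,3.1,0,0,0,0.7],[0.5,3.1,0,0,0,0.7],[0.5,3.1,0,0,0,0.7],[0.5,3.1,0,0,0,0.4],[0.2,2.4,0,0,0,0],[0,1.3,0,0,0,0],[0,0,0,0,0,0],[0,0,0,0,0,0],[0,0,0,0,0,0]]]'
```

```text
clock: 30.6
position: [0.5388, 0.0888, 0.2259]
ee_rot: [[0.966, -0.257, -0.003], [-0.257, -0.966, -0.0], [-0.003, 0.001, -1.0]]
ft_force: [-0.3, -0.7, 0.1]
gripper_width: 0.0749
clock: 31.6
position: [0.5772, 0.3382, 0.2267]
ee_rot: [[0.983, -0.183, -0.001], [-0.183, -0.983, -0.002], [-0.0, 0.002, -1.0]]
ft_force: [-0.1, 0.5, 0.0]
gripper_width: 0.0747
```

```bash
python3 -m pendant '[[[0,0.2,-2,0,0,0],[0,0,-2.8,0,0,0],[0,0,-2.8,0,0,0],[0,0,-2.8,0,0,0],[0,0,-2.8,0,0,0],[0,0,-2,0,0,0],[0,0,-1.3,0,0,0],[0,0,0,0,0,0],[0,0,0,0,0,0],[0,0,0,0,0,0]]]'
python3 - <<'E'
from h import *
from workcell import env
s=env.observe();print(s['position'])
f=env.grab_frame('wrist')
cv2.imwrite('pics/w13.png',cv2.resize(f['image'][:,:,::-1],(768,576)))
E
```

```text
clock: 32.43
position: [0.5783, 0.3426, 0.0641]
ee_rot: [[0.983, -0.181, 0.003], [-0.181, -0.983, 0.001], [0.002, -0.002, -1.0]]
ft_force: [-0.3, 0.3, 0.3]
gripper_width: 0.0747
[0.57826191 0.34255978 0.06411738]
```

View pics/w13.png

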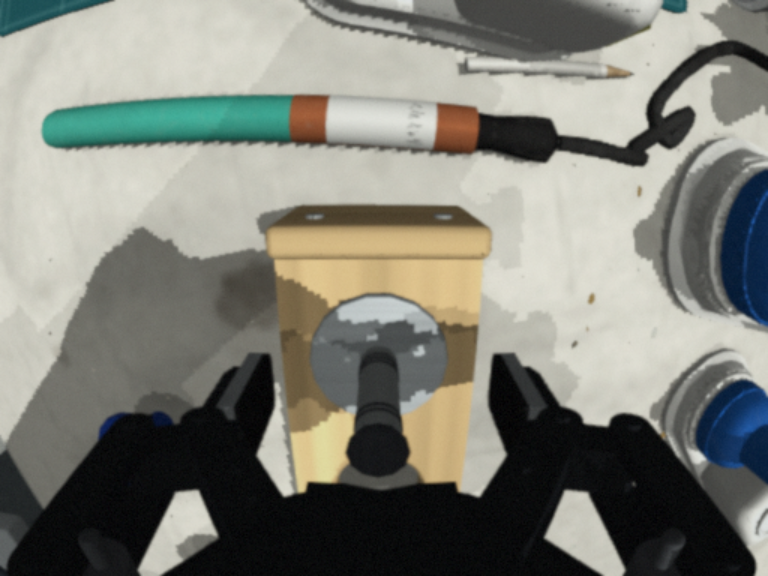

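```bash
python3 -m pendant '[[[-0.1,-0.1,0,0,0,0],[0,0,0,0,0,0],[0,0,0,0,0,0],[0,0,0,0,0,0],[0,0,0,0,0,0],[0,0,0,0,0,0],[0,0,0,0,0,0],[0,0,0,0,0,0],[0,0,0,0,0,0],[0,0,0,0,0,0],[0,0,0,0,0,0]]]' 0.6 60;  python3 -m pendant '[[[0,0,1,0,0,0],[0,0,2,0,0,0],[0,0,2.5,0,0,0],[0,0,2.5,0,0,0],[0,0,2.5,0,0,0],[0,0,2,0,0,0],[0,0,1,0,0,0],[0,0,0,0,0,0],[0,0,0,0,0,0]]]' 0.6 60
```

```text
clock: 33.4
position: [0.5762, 0.3417, 0.0627]
ee_rot: [[0.984, -0.181, 0.001], [-0.181, -0.984, 0.0], [0.0, -0.0, -1.0]]
ft_force: [0.4, -0.9, 3.6]
gripper_width: 0.0128
clock: 34.15
position: [0.5756, 0.3412, 0.1967]
ee_rot: [[0.984, -0.181, -0.001], [-0.181, -0.984, -0.001], [-0.001, 0.001, -1.0]]
ft_force: [-0.2, 0.0, -1.7]
gripper_width: 0.0129
```

```bash
python3 -m pendant '[[[-0.1,-1,0,0,0,-0.4],[-0.3,-2,0,0,0,-0.8],[-0.3,-3.1,0,0,0,-0.8],[-0.4,-3.1,0,0,0,-0.8],[-0.3,-3.1,0,0,0,-0.8],[-0.4,-3.1,0,0,0,-0.8],[-0.3,-3.1,0,0,0,-0.8],[-0.4,-3.1,0,0,0,-0.8],[-0.3,-3.1,0,0,0,-0.8],[-0.4,-3.1,0,0,0,-0.8],[-0.3,-3.1,0,0,0,-0.8],[-0.4,-3.1,0,0,0,-0.8]]]' 0.6 60; python3 -m pendant '[[[-0.4,-3.1,0,0,0,-0.8],[-0.4,-3.1,0,0,0,-0.8],[-0.4,-3.1,0,0,0,-0.8],[-0.4,-3.1,0,0,0,-0.8],[-0.4,-3.1,0,0,0,-0.3],[-0.2,-2,0,0,0,0],[0,-1.3,0,0,0,0],[0,0,0,0,0,0],[0,0,0,0,0,0],[0,0,0,0,0,0],[0,0,0,0,0,0]]]' 0.6 60
python3 - <<'E'
from h import *
from workcell import env
s=env.observe();print(s['position'],s['ee_rot'])
f=env.grab_frame('wrist');np.savez('w14.npz',**f);np.savez('s14.npz',**s)
cv2.imwrite('pics/w14.png',cv2.resize(f['image'][:,:,::-1],(768,576)))
cv2.imwrite('pics/w14c.png',cv2.resize(f['image'][120:330,190:320,::-1],None,fx=2.8,fy=2.8,interpolation=cv2.INTER_CUBIC))
E
```

```text
clock: 35.15
position: [0.5351, -0.0008, 0.1956]
ee_rot: [[0.941, -0.337, -0.003], [-0.337, -0.941, -0.001], [-0.003, 0.002, -1.0]]
ft_force: [1.2, -0.8, -1.6]
gripper_width: 0.0129
clock: 36.07
position: [0.5149, -0.1847, 0.1968]
ee_rot: [[0.921, -0.39, -0.001], [-0.39, -0.921, 0.001], [-0.001, -0.001, -1.0]]
ft_force: [-0.4, -0.2, -1.2]
gripper_width: 0.0128
[ 0.51486124 -0.18469908  0.19675711] [[ 9.20756820e-01 -3.90135620e-01 -1.03777368e-03]
 [-3.90134608e-01 -9.20757232e-01  1.05244283e-03]
 [-1.36613306e-03 -5.64172485e-04 -9.99998908e-01]]
```

View pics/w14.png

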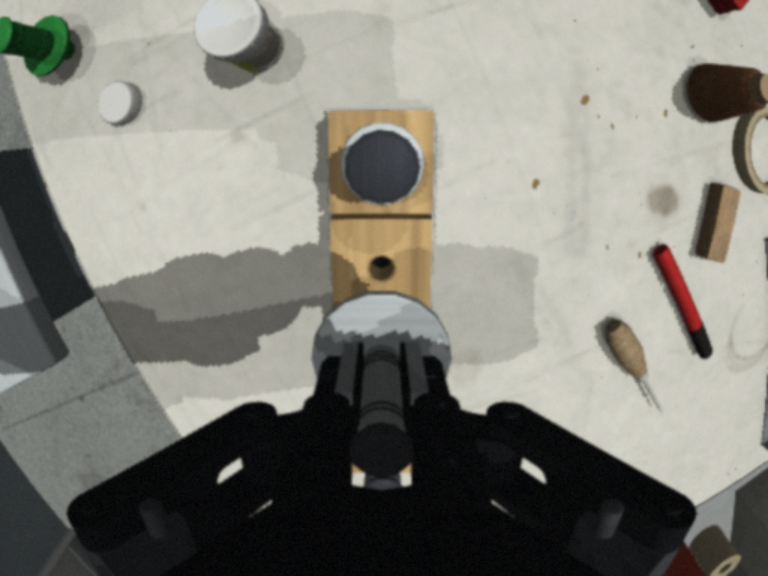

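View pics/w14c.png

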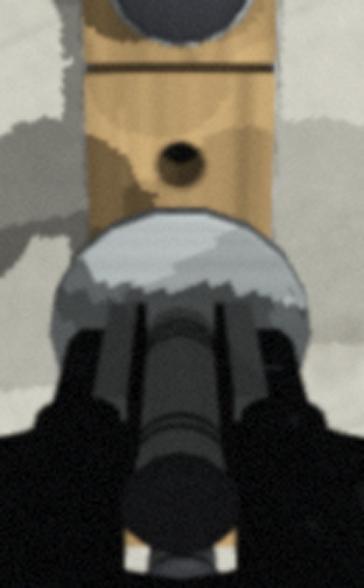

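```bash
python3 -m pendant '[[[0,-0.1,-1.3,0,0,0],[0,0,-2,0,0,0],[0,0,-2,0,0,0],[0,0,-2,0,0,0],[0,0,-1.5,0,0,0],[0,0,-0.4,0,0,0],[0,0,0,0,0,0],[0,0,0,0,0,0],[0,0,0,0,0,0],[0,0,0,0,0,0],[0,0,0,0,0,0],[0,0,0,0,0,0]]]' 0.6 60;python3 -m pendant '[[[0,0,-0.2,0,0,0],[0,0,0,0,0,0],[0,0,0,0,0,0],[0,0,0,0,0,0]]]'
```

```text
clock: 37.12
position: [0.5154, -0.1875, 0.106]
ee_rot: [[0.92, -0.392, 0.001], [-0.392, -0.92, -0.0], [0.001, -0.0, -1.0]]
ft_force: [-0.2, -0.6, -2.4]
gripper_width: 0.0129
clock: 37.45
position: [0.515, -0.1875, 0.1033]
ee_rot: [[0.92, -0.392, -0.0], [-0.392, -0.92, 0.0], [-0.0, -0.0, -1.0]]
ft_force: [0.6, -0.3, -1.4]
gripper_width: 0.0127
```

```bash
python3 -m pendant '[[[0,0.06,-0.5,0,0,0],[0,0,-0.3,0,0,0],[0,0,0,0,0,0],[0,0,0,0,0,0]]]' 0.6 60;python3 -m pendant '[[[0,0,-0.5,0,0,0],[0,0,-0.3,0,0,0],[0,0,0,0,0,0],[0,0,0,0,0,0]]]'
```

```text
clock: 37.78
position: [0.5147, -0.1868, 0.0949]
ee_rot: [[0.92, -0.392, -0.001], [-0.392, -0.92, 0.0], [-0.001, 0.0, -1.0]]
ft_force: [0.2, -0.0, -0.8]
gripper_width: 0.0124
clock: 38.12
position: [0.5148, -0.1868, 0.087]
ee_rot: [[0.92, -0.392, -0.001], [-0.392, -0.92, 0.0], [-0.001, 0.0, -1.0]]
ft_force: [-0.0, 0.7, -1.6]
gripper_width: 0.0127
```

```bash
python3 -m pendant '[[[0,0,-0.5,0,0,0],[0,0,-0.5,0,0,0],[0,0,0,0,0,0],[0,0,0,0,0,0]]]';python3 -m pendant '[[[0,0,-0.4,0,0,0],[0,0,-0.3,0,0,0],[0,0,0,0,0,0],[0,0,0,0,0,0]]]'
```

```text
clock: 38.45
position: [0.5147, -0.1867, 0.0768]
ee_rot: [[0.92, -0.392, -0.001], [-0.392, -0.92, 0.0], [-0.001, 0.0, -1.0]]
ft_force: [0.8, 0.1, -2.4]
gripper_width: 0.0125
clock: 38.78
position: [0.5149, -0.1868, 0.0701]
ee_rot: [[0.92, -0.392, -0.0], [-0.392, -0.92, 0.0], [-0.0, 0.0, -1.0]]
ft_force: [-0.0, 0.1, -1.1]
gripper_width: 0.0128
```

```bash
python3 -m pendant '[[[0,0,-0.3,0,0,0],[0,0,-0.2,0,0,0],[0,0,0,0,0,0],[0,0,0,0,0,0]]]';python3 -m pendant '[[[0,0,-0.15,0,0,0],[0,0,0,0,0,0],[0,0,0,0,0,0]]]'
```

```text
clock: 39.12
position: [0.5149, -0.1868, 0.0652]
ee_rot: [[0.92, -0.392, -0.0], [-0.392, -0.92, 0.0], [-0.0, 0.0, -1.0]]
ft_force: [0.2, -0.5, -1.3]
gripper_width: 0.0124
clock: 39.37
position: [0.515, -0.1868, 0.0638]
ee_rot: [[0.92, -0.392, -0.0], [-0.392, -0.92, 0.0], [-0.0, -0.0, -1.0]]
ft_force: [0.2, -0.6, -1.7]
gripper_width: 0.0126
```

```bash
python3 -m pendant '[[[0,0,-0.1,0,0,0],[0,0,0,0,0,0],[0,0,0,0,0,0]]]'
```

```text
clock: 39.62
position: [0.515, -0.1869, 0.0628]
ee_rot: [[0.92, -0.392, 0.0], [-0.392, -0.92, 0.0], [0.0, -0.0, -1.0]]
ft_force: [-0.1, -0.6, -1.4]
gripper_width: 0.0126
```

```bash
python3 -m pendant '[[[0,0,-0.05,0,0,0],[0,0,0,0,0,0],[0,0,0,0,0,0]]]'
```

```text
clock: 39.87
position: [0.5151, -0.1869, 0.0627]
ee_rot: [[0.92, -0.392, 0.0], [-0.392, -0.92, -0.0], [0.0, -0.0, -1.0]]
ft_force: [-2.1, 0.3, 2.9]
gripper_width: 0.0125
```

```bash
python3 -m pendant '[[[0,0,-0.05,0,0,0],[0,0,0,0,0,0],[0,0,0,0,0,0]]]'
```

```text
clock: 40.12
position: [0.5151, -0.1869, 0.0626]
ee_rot: [[0.92, -0.392, 0.0], [-0.392, -0.92, 0.0], [0.0, -0.0, -1.0]]
ft_force: [-2.6, 0.9, 6.7]
gripper_width: 0.0127
```

Seated. I'll release, lift clear, and check with all the cameras.

```bash
python3 -m pendant '[[[0,0,0,0,0,0],[0,0,0,0,0,0],[0,0,0,0,0,0],[0,0,0,0,0,0],[0,0,0,0,0,0],[0,0,0,0,0,0]]]' 6.5 60;python3 -m pendant '[[[0,0,1,0,0,0],[0,0,2,0,0,0],[0,0,3,0,0,0],[0,0,3,0,0,0],[0,0,3,0,0,0],[0,0,3,0,0,0],[0,0,1.5,0,0,0],[0.5,-1,0,0,0,0],[1,-2,0,0,0,0],[1,-2,0,0,0,0],[0,0,0,0,0,0],[0,0,0,0,0,0]]]' 6.5 60; python3 -m pendant '[[[1,0,0,0,0,0],[2,0,0,0,0,0],[3,0,0,0,0,0],[3,0,0,0,0,0],[3,0,0,0,0,0],[2,0,0,0,0,0],[0,0,0,0,0,0],[0,0,0,0,0,0]]]'
python3 - <<'E'
from h import *
from workcell import env
s=env.observe();print(s['position'])
for n in('wrist','side','scene'):
    f=env.grab_frame(n);np.savez(n+'F.npz',**f)
    im=f['image'][:,:,::-1]
    cv2.imwrite(f'pics/{n}F.png',cv2.resize(im,(768,576),interpolation=cv2.INTER_CUBIC))
    if n=='side': a=cv2.resize(im[95:195,235:345],None,fx=4,fy=4,interpolation=cv2.INTER_CUBIC)
    if n=='scene': b=cv2.resize(im[190:315,260:350],None,fx=3.2,fy=3.2,interpolation=cv2.INTER_CUBIC)
cv2.imwrite('pics/crF.png',np.hstack([a,b[:400]]))
E
```

```text
clock: 40.62
position: [0.515, -0.1869, 0.0617]
ee_rot: [[0.92, -0.392, -0.0], [-0.392, -0.92, 0.0], [-0.0, -0.0, -1.0]]
ft_force: [0.9, 0.8, -0.2]
gripper_width: 0.0646
clock: 41.62
position: [0.5396, -0.2383, 0.226]
ee_rot: [[0.919, -0.395, -0.001], [-0.395, -0.919, -0.0], [-0.001, 0.001, -1.0]]
ft_force: [-0.7, 0.2, 0.1]
gripper_width: 0.0652
clock: 42.28
position: [0.6809, -0.235, 0.2255]
ee_rot: [[0.921, -0.39, -0.001], [-0.39, -0.921, 0.001], [-0.002, -0.001, -1.0]]
ft_force: [-0.6, -0.1, -0.5]
gripper_width: 0.065
[ 0.68087798 -0.23495192  0.22552854]
```

View pics/sideF.png

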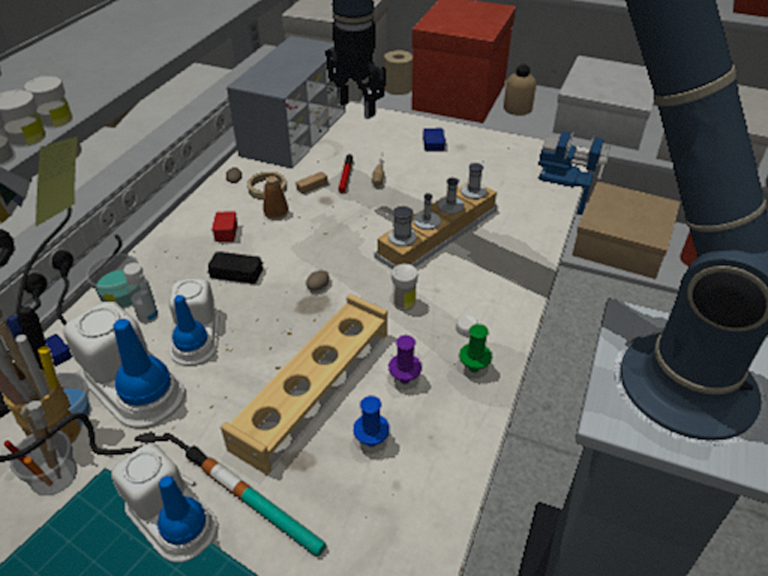

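View pics/crF.png

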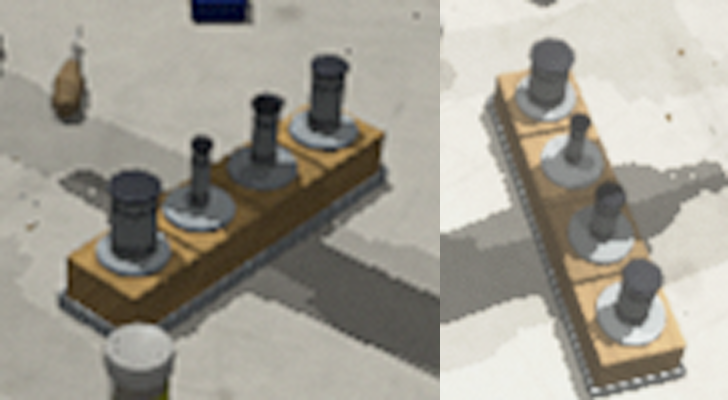

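View pics/sceneF.png

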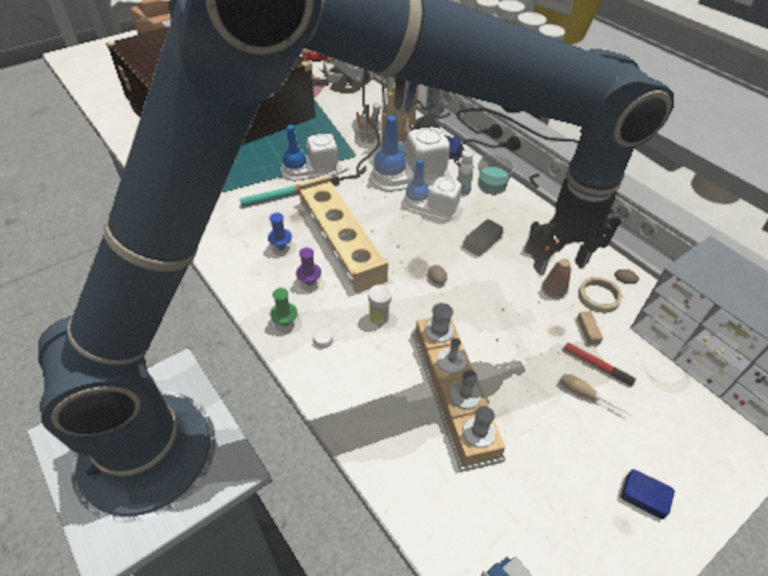

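All four punches stand upright with their flanges flat, each in its own block: side view at (402,222), (427,208), (452,193) and (475,178). The jar at (404,285) and pebble at (318,281) have not moved, the rack is empty, and the gripper is clear.

```bash
python3 - <<'E'
from workcell import env
print(env.observe()['clock']);print(env.hand_in())
E
```

```text
42.4333
the job is handed in; nothing more can be done
None
```

I moved all four steel punches from the plywood rack to their matching blocks, in the order largest, large, medium, small, and handed the job in at 42.4 s of the 102 s allowed. Each one was lowered until the wrist force showed contact. The tool was then within about 1 mm of the height at which it had gripped the punch, so the flanges are fully home.

In my last side and scene views, all four stand upright with their flanges flat, each in the bore of its size. The jar, the pebble and the blue, green and purple look-alikes appear where they began, and the gripper is clear of everything.

One check disagreed along the way: the wrist view suggested the largest punch had slipped 5–10 mm down in the grip. The contact height when it seated ruled that out. The largest wrist force I read was under 10 N, though I only read it at the end of each move.

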